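# Fetch a bar mould from the interlocked drawer and lock it in the filling jig

### The job

The low drawer chest lets only one drawer out at a time: push the left drawer fully home, then pull the right one most of the way out and leave it open. Take the white chocolate mould out of it, set it down (do not drop it) flat and right way up in the pocket of the filling jig, and swing the jig's keeper bar shut across it until it clicks into its detent. Leave the bowl, jar and notebook where they are.

Things in the scene. Friction and masses are not known exactly. Their poses are not given: they have to be found in the camera images.
- left_drawer (a joint): left (+y) drawer of the fixed aluminium chest (270 deep, 380 wide, 110 high, front facing the robot, two drawers side by side). Value in m: 0 = fully home, 0.18 = fully out towards the robot. It starts part-way out. Slides with about 1.5 N friction. Interlock: while one drawer is out by more than about 5 mm the other is blocked after some 5 mm of travel
- right_drawer (a joint): right (-y) drawer, same as the left: 0 = home (its start), 0.18 = fully out. It holds the mould. Blocked until the left drawer is home. Drawer box outside 245 long, 152 wide, walls 6 thick; floor 24 above the table, wall tops 78 above the table; front panel 15 thick, its top 96 above the table
- left_tab (a point): grip point of the left drawer's pull tab, moving with the drawer: a flat dark upright steel plate, 12 thick (y), 30 high (z), sticking out 55 from the drawer front (towards the robot, -x). The point is 75 above the table, 33 out from the front face, mid-thickness; the plate spans z -16 to +14 and x -22 to +33 about it. Axes: x from the robot into the chest (drawer pushes home along +x, pulls out along -x), y left, z up
- right_tab (a point): the same for the right drawer's tab, 200 to the right of the left one when both are home. A fixed horizontal utensil rail (12 diameter, carried by the chest, running along y, its axis 200 above the table) passes right above both tabs when they are home (125 above the grip point, within 3 mm in x); it blocks a gripper that points straight down there: lean the tool back towards the robot by about 35 degrees, fingers pointing down and into the chest
- mould_center (a point): centre (half-way up) of the mould: white block 110 long (x) by 50 wide (y) by 30 high with four open cavities on top, about 250 g. Lies flat on the right drawer's floor, length roughly along the drawer, its centre about 62 behind the inside of the drawer front and near the drawer's middle line; at least 30 free either side. z up
- jig_pocket (a point): centre of the pocket floor = top of the fixed jig's white base plate (190 x 150), 8 above the table. x along the pocket, y left, z up. Stops 12 high: one at each end (36 wide), four at the sides (at x +-34 to +-50, none between). Inner faces at the floor x +-61, y +-30 (6 and 5 play), leaning out to some 8 more at their tops. Seated mould: centre 15 above this point
- keeper (a joint): steel keeper bar on the jig, turning level about an upright hinge. Value in rad: 0 = shut, lying across the mould along the jig's +y; grows as it opens towards the jig's +x (at q it points along (sin q, cos q) in jig x, y); stop at 1.9. It starts open. A sprung plunger is passed at about 0.1 to 0.03 rad (some 3 N at the knob), then the bar sits in its detent at 0 against its stop; it turns easily elsewhere
- keeper_hinge (a point): hinge axis of the keeper at the bar's mid-height: 40 along jig x and -52 along jig y from the pocket centre, 46 above the table. Bar 12 wide, 10 thick, 105 long, its underside 3 above a seated mould. Axes as the jig's
- keeper_knob (a point): grip point of the black upright round knob on the keeper (16 diameter, standing on the bar from 51 to 86 above the table, 85 from the hinge axis); the point is on its axis, 74 above the table
- bowl: white bowl, 110 across, 50 high; bystander, origin at underside centre
- jar: amber jar, 70 across, 100 high; bystander, origin at underside centre
- notebook: white notebook with a pen drawn on it, 140 x 200 x 12; bystander, origin at underside centre
There are look-alikes about, which are no part of the job. What is shaped like the part that bears jig_pocket but turquoise is not meant.

How it is judged:
By the outcome, as a careful person would: the job done as asked, in the order asked, and still so for the second after the job is handed in, with the robot touching nothing.
It also fails if it takes over 72 s, if anything falls off the work surface, if the arm or the gripper's body presses on something with over 40 N, if the wrist force passes 120 N, or if a joint passes its speed limit or range.

### The arm

A 6-joint arm with a two-finger parallel gripper is mounted at the origin on the work surface. World frame = base frame: x ahead of the robot, y to its left, z up, the work surface at z = 0. Lengths are in m, angles in degrees, forces in N, time in s.
With the tool pointing down it reaches from about 0.4 to 0.825 m from the base axis. Payload 7 kg.
Tool frame: the origin (TCP) lies midway between the tips of the shut fingers; the grasp point (between the pads) lies 19 mm behind it; z points along the fingers, y is the line along which they close (so a half turn about z gives the same grasp; the last joint's range is limited). The gripper opens to 88 mm and grips with 3 to 60 N. Pads are 19 mm wide; open, the fingers measure 130 mm over their backs; the gripper's body (78 mm by 193 mm) begins 47 mm behind the grasp point.
Start: joints at [16.507, 20.546, 0.682, 0, -70.136, -16.507], TCP at [0.675, -0, 0.227] pointing down, gripper open.
Joint ranges: [-176.03, 176.03], [-82.01, 121.73], [-58.28, 71.71], [-173.87, 95.51], [-174.79, -0.11], [-173.66, 173.66]. Speed limits (degrees/s): [136.94, 136.94, 172.46, 180, 180, 180].

### API

Orientations are given as [roll, pitch, yaw] about the fixed x, y, z axes, in that order (R = Rz(yaw) Ry(pitch) Rx(roll)).
In Python, from plant import r gives the robot as it stands. The module is installed in compiled form; this text tells all that it offers.
- The arm moves only by the tool play_rows, never from a script. Its argument "rows" is a list of rows, each an object with "slide": the shift along the tool's x, y, z as a fraction of full scale, a list of three; "delta_rot": the turn, a rotation vector about the tool's x, y, z as a fraction of full scale, a list of three; "fingers": the opening, from -1 (shut) to 1 (fully open). In form: [{"slide": [x, y, z], "delta_rot": [rx, ry, rz], "fingers": fingers}, ...]. A call has 1 to 8 rows; each row shifts and turns the commanded pose from where the row before left it, along the tool's axes as they then stand; what a row does not reach is not made up. Full scale, the value 1, is 0.15 m for a shift and 0.08 rad for a turn. A row lasts 1/8 s, in which the tool goes at most 62.5 mm and 10.7 degrees, less where a joint would pass 70% of its speed; a pose out of reach is approached as far as the arm can. A call with a number of a shift or a turn outside -1 to 1 is refused whole. A call with a gripper value outside its range is refused whole. The fingers move at their own pace and stop on an object; "squeeze" is the grip in N (left out, the last holds). Time passes only in rows, so rows that do not move let the fingers close. It gives the time, the measured TCP pose, the force, the opening and the grip force at its end, in the units of the state.
- r.get_state(): the state, without advancing time (a new reading comes with each control period).
- r.capture(name): name is "scene" or "side" or "wrist"; returns a dict with "image" (400x640x3 uint8, blue, green, red), "fx", "fy", "cx", "cy" (pixels), "R" (3x3) and "t" (3): a world point X has camera coordinates R X + t; the wrist camera has in their place "T_tool_cam" (4x4, takes a point from camera to tool coordinates, whose origin is the TCP and whose axes are the flange's). Camera axes: x right, y down, z forward; pixel columns grow to the right and rows downward; lengths in m; the calibration is good to about 2 mm. A picture is of the moment at which its call begins: read the wrist's pose just before it. There is no depth.
- r.close_job(): hands the job in; it is judged then, once.
The state is a dict: "time_s": time; "joints": joint angles; "qd": joint speeds; "joint_torque": joint torques, N m; "tcp_pos": TCP position; "eef_rot": TCP orientation; "contact_force": force on the tool from outside, world axes, zero at the start; "moment": the same for the moment, N m; "gripper_width": finger opening in m; "gripper_force": force on a finger pad.
Only numpy, scipy, OpenCV 4.12 (cv2) and the standard library are available. Lean on these libraries where they do the work, as an engineer would, in place of code of your own. Each camera call takes 0.05 s, during which the arm holds its last target. There are 200 camera calls.

## Working session

There is one attempt and no reset: what is moved stays moved. The work goes in short steps, Python scripts to look and compute and a tool call to move; the robot and the scene stay as the last step left them, time stands still between calls to the robot, and variables do not carry over. Pictures are saved under pics/ and viewed, at most 10 in all, crops included, and the job is handed in when it is done.

Besides the shell and the picture viewer there is one more tool, called after "Emit:" as name([rows], argument=value, ...), one row to a line, values as JSON. play_rows: Moves the arm, as the interface text tells. Shift numbers are shares of 0.15 m and turn numbers shares of 0.08 rad, none past 1 either way. Its arguments: {"type":"object","properties":{"rows":{"type":"array"},"squeeze":{"type":"number"}},"required":["rows"]}

```bash
mkdir -p pics
cat > h.py <<'E'
import numpy as np,cv2,pickle
from scipy.spatial.transform import Rotation as Ro
from plant import r
def cap(n,f):
    s=r.get_state(); c=r.capture(n); cv2.imwrite(f'pics/{f}.png',c['image'])
    if 'T_tool_cam' in c:
        T=np.eye(4);T[:3,:3]=Ro.from_euler('xyz',s['eef_rot'],degrees=True).as_matrix();T[:3,3]=s['tcp_pos']
        W=np.linalg.inv(T@np.array(c['T_tool_cam'])); c['R']=W[:3,:3];c['t']=W[:3,3]
    c['R']=np.array(c['R']);c['t']=np.array(c['t'])
    pickle.dump(c,open(f'pics/{f}.pkl','wb')); return c
def load(f): return pickle.load(open(f'pics/{f}.pkl','rb'))
def ray(c,u,v):
    d=c['R'].T@np.array([(u-c['cx'])/c['fx'],(v-c['cy'])/c['fy'],1]); return -c['R'].T@c['t'],d
def onz(c,u,v,z):
    o,d=ray(c,u,v); return o+d*(z-o[2])/d[2]
def onx(c,u,v,x):
    o,d=ray(c,u,v); return o+d*(x-o[0])/d[0]
def tri(a,pa,b,pb):
    o1,d1=ray(a,*pa);o2,d2=ray(b,*pb)
    s=np.linalg.lstsq(np.c_[d1,-d2],o2-o1,rcond=None)[0]
    p,q=o1+d1*s[0],o2+d2*s[1]; return (p+q)/2,np.linalg.norm(p-q)
def proj(c,X):
    p=c['R']@np.array(X)+c['t']; return c['fx']*p[0]/p[2]+c['cx'],c['fy']*p[1]/p[2]+c['cy']
E
python3 - <<'E'
from h import *
np.set_printoptions(precision=3,suppress=True)
a=cap('scene','s0');b=cap('side','d0');w=cap('wrist','w0')
for c in(a,b,w):print(-c['R'].T@c['t'],c['R'][2],c['fx'])
print(w['T_tool_cam']);print(r.get_state())
cv2.imwrite('pics/sd0.png',cv2.resize(np.hstack([a['image'],b['image']]),(800,250)))
E
```

```text
[ 1.032 -0.417  1.135] [-0.439  0.303 -0.846] 460.9052099077168
[-0.084 -0.797  1.177] [ 0.389  0.524 -0.758] 466.3803066863041
[ 0.675 -0.078  0.383] [-0.001  0.286 -0.958] 326.2074057506249
[[ 0.001 -0.958 -0.286  0.078]
 [ 1.     0.001 -0.    -0.   ]
 [ 0.    -0.286  0.958 -0.158]
 [ 0.     0.     0.     1.   ]]
{'time_s': 0.15, 'joints': array([ 16.508,  20.582,   0.644,  -0.014, -70.136, -16.507]), 'qd': array([-0.07 , -0.088,  0.134,  0.068,  0.006,  0.053]), 'joint_torque': array([  0.   , -58.327,  29.329,   7.001,   0.009,  -0.   ]), 'tcp_pos': array([ 0.675, -0.   ,  0.226]), 'eef_rot': array([179.925,  -0.009, -90.003]), 'contact_force': array([0.156, 0.268, 0.041]), 'moment': array([-0.002, -0.004,  0.023]), 'gripper_force': 0.0, 'gripper_width': 0.08745520195663777}
```

View pics/s0.png

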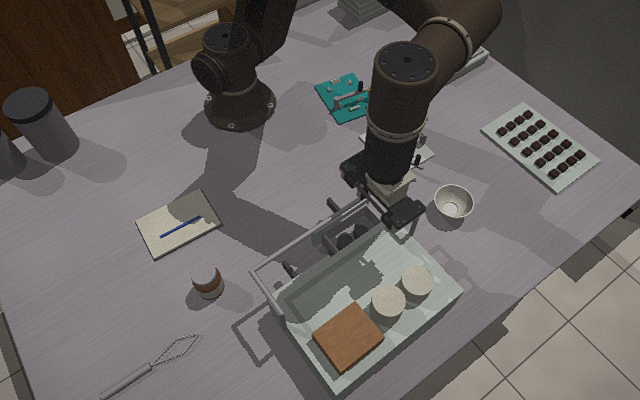

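View pics/d0.png

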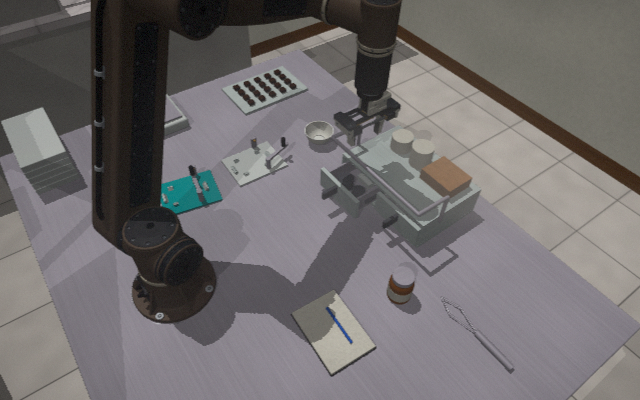

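Both views show the chest with its left drawer out (scene 345,235; side 345,190). Candidates for the jig are the white one (side 255,160; scene 405,150) and the turquoise one (side 190,190; scene 345,97). The white one fits the description. The notebook, jar and bowl are well clear of both.

Run:
```python
from h import *
a,b,w=load('s0'),load('d0'),load('w0')
f=lambda c,x,y,W,H,s:cv2.resize(c['image'][y:y+H,x:x+W],None,fx=s,fy=s,interpolation=2)
J=f(b,215,125,100,75,4); C=f(b,305,125,200,150,2)
S=f(a,240,190,200,150,2);W=cv2.resize(w['image'],(400,250));W=np.vstack([W,np.zeros((50,400,3),np.uint8)])
cv2.imwrite('pics/c1.png',np.vstack([np.hstack([J,C]),np.hstack([S,W])]))
print(proj(a,[0,0,0]),proj(b,[0,0,0]))
for u,v in((255,160),(190,190)):print(onz(b,u,v,.008))
```

```text
(np.float64(239.7901135616911), np.float64(104.54975658953114)) (np.float64(173.9980641375222), np.float64(284.75990429368676))
[0.44923764 0.30598096 0.008     ]
[0.19562261 0.30409841 0.008     ]
```

View pics/c1.png

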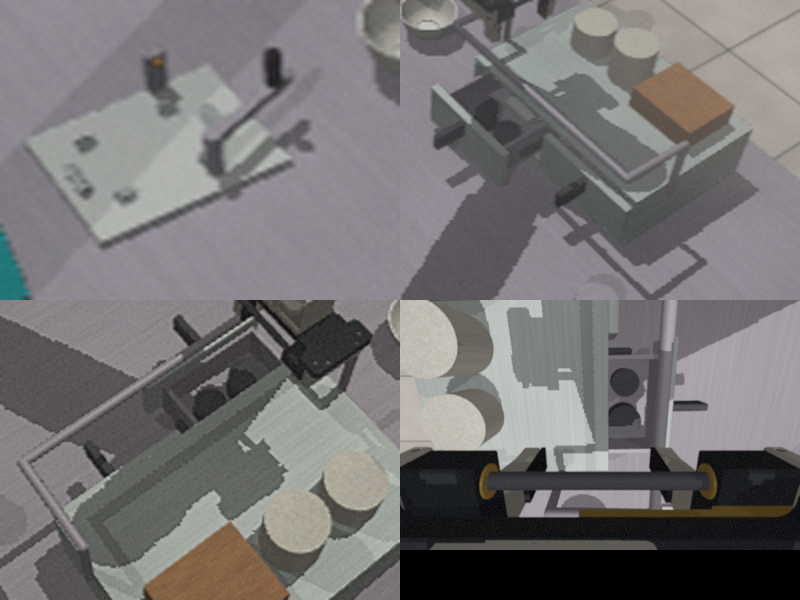

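The close crop confirms the white jig. It has four stops, the hinge post at side (268,162), the black knob at (283,141), the bar open, and an orange-marked catch post at (254,144). Tabs are at side (330,191) and (390,221), and at scene (332,205) and (289,269).

Run:
```python
from h import *
np.set_printoptions(precision=4,suppress=True)
a,b,w=load('s0'),load('d0'),load('w0')
P=[onz(b,*p,.008)[:2] for p in((221.2,161.7),(240.7,185),(288,165),(267.5,141.7))]
print('plate',*P,'ctr',np.mean(P,0)); 
for i in range(4):
    e=P[(i+1)%4]-P[i];print(np.linalg.norm(e),np.degrees(np.arctan2(e[1],e[0])))
print('hinge',onz(b,267.5,157,.052),'knob top',onz(b,283.5,138,.086))
def blob(c,u,v,R=16):
    g=c['image'].max(2)[v-R:v+R,u-R:u+R]; m=(g<60).astype(np.uint8)
    n,l,st,ce=cv2.connectedComponentsWithStats(m)
    k=1+np.argmin([np.hypot(*(ce[i]-R))+(99 if st[i,4]<12 else 0) for i in range(1,n)])
    ys,xs=np.where(l==k);pts=np.c_[xs,ys].astype(np.float32)
    return ce[k]+[u-R,v-R],cv2.boxPoints(cv2.minAreaRect(pts))+[u-R,v-R],st[k,4]
ps={}
for n,s,d in(('L',(332,205),(330,191)),('R',(289,269),(390,221))):
    A=blob(a,*s);B=blob(b,*d);print(n,A,B);print(tri(a,A[0],b,B[0]))
# chest front: rail ends & orientation from side/scene
```

```text
plate [0.3458 0.3663] [0.3471 0.2278] [0.5327 0.2179] [0.5371 0.3642] ctr [0.4407 0.2941]
0.13853119424987687 -89.45092828519299
0.18588771512330934 -3.0572343480677064
0.1463324551937674 88.30486639206568
0.19129171577407228 179.34988981785258
hinge [0.4724 0.2529 0.052 ] knob top [0.5518 0.2716 0.086 ]
L (array([331.3519, 206.037 ]), array([[324.9508, 201.541 ],
       [328.    , 199.    ],
       [337.1803, 210.0164],
       [334.1311, 212.5574]]), np.int32(54)) (array([331.6522, 192.    ]), array([[326. , 193. ],
       [336. , 188. ],
       [337.4, 190.8],
       [327.4, 195.8]]), np.int32(23))
(array([ 0.5389, -0.0255,  0.0861]), np.float64(0.006118150481043977))
R (array([288.2258, 270.3226]), array([[280.76, 263.68],
       [285.4 , 260.2 ],
       [296.32, 274.76],
       [291.68, 278.24]]), np.int32(62)) (array([389.3231, 222.3846]), array([[381.2353, 224.0588],
       [395.2059, 215.6765],
       [397.7647, 219.9412],
       [383.7941, 228.3235]]), np.int32(65))
(array([ 0.6172, -0.2162,  0.0716]), np.float64(0.0030428405573781825))
```

Run:
```python
from h import *
np.set_printoptions(precision=4,suppress=True)
a,b,w=load('s0'),load('d0'),load('w0')
for c,p,q in((a,(251,272),(369,201)),(b,(333.5,139.5),(418,213))):
    P,Q=onz(c,*p,.2),onz(c,*q,.2);e=Q-P;print(P,Q,np.degrees(np.arctan2(e[1],e[0])))
# rail in wrist: edges
g=cv2.cvtColor(w['image'],6)
for v in(20,60,100,200):print(v,onz(w,0,v,.2)[:2],g[v,380:480:4])
cv2.imwrite('pics/w0c.png',cv2.resize(w['image'][0:250,200:520],(800,625))[:600])
```

```text
[ 0.6223 -0.307   0.2   ] [0.6326 0.0156 0.2   ] 88.16720865001122
[0.6108 0.0658 0.2   ] [ 0.6221 -0.305   0.2   ] -88.25952502977132
20 [ 0.8344 -0.1162] [111 102 107 108 110 112 106 110 104 112  92 131 151 170 168 155 109 109
 109 107 108 113 109 109 108]
60 [ 0.8395 -0.0975] [110 107 111 114 110 106 108 113 112  85 118 148 166 170 158 129 127 108
 111 112 110 111 111 108 111]
100 [ 0.8451 -0.0776] [ 94  95  92  94  94  68  73  70  69  88  96 109 116 111 121 129 165 164
 164 165 165 165 167 163 166]
200 [ 0.8606 -0.0213] [ 90  84 114  93  68  72  69  76  88 107 109 110 185 186 157 165 165 165
 163 166 163 163 163 164 164]
```

View pics/w0c.png

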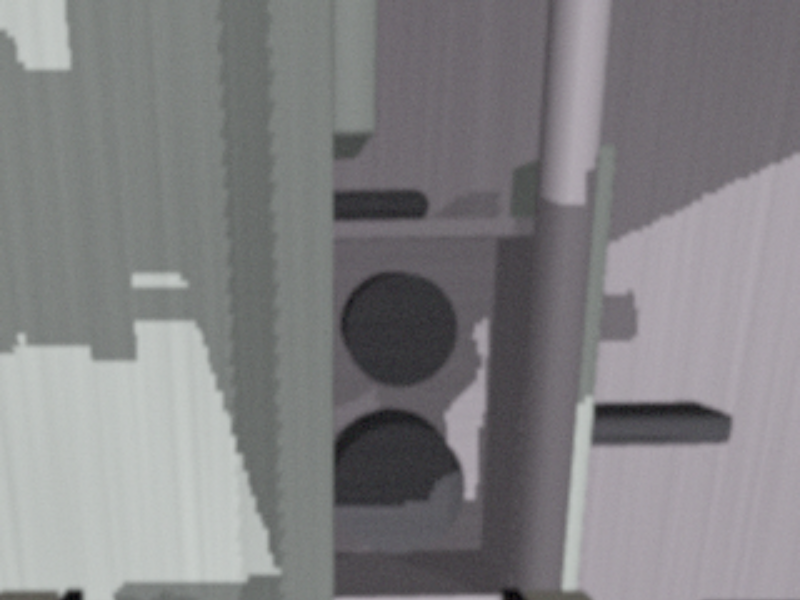

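The wrist crop shows the rail (crop u≈583→560), the left drawer's front edge (612,145)→(582,590), and the left tab at (595–730, 405–442). A dark interlock lever lies between the drawers.

Run:
```python
from h import *
np.set_printoptions(precision=4,suppress=True)
w=load('w0');a=load('s0');b=load('d0')
k=lambda u,v,z:onz(w,200+u/2.5,v/2.5*250/250*1.0,z)[:2]
k=lambda u,v,z:onz(w,200+u/2.5,v/2.5,z)[:2]
print('rail',k(583,10,.2),k(560,400,.2))
print('front top outer',k(614,145,.096),k(584,590,.096))
print('chest front top edge',k(333,20,.11),k(333,570,.11))
print('tab top edges',k(600,405,.089),k(705,403,.089),'bottom-side',k(600,442,.059),k(730,418,.059),k(730,440,.059))
print('R wall of L drawer, inner edge', k(335,237,.078),k(490,237,.078), 'R panel left end',k(375,10,.096),k(375,130,.096))
for X in ([.593,-.216,.075],[.615,-.216,.075]):print(proj(a,X),proj(b,X))
```

```text
rail [ 0.6166 -0.1236] [ 0.6138 -0.0451]
front top outer [ 0.5694 -0.1105] [0.5629 0.0466]
chest front top edge [ 0.6623 -0.1434] [0.6596 0.0327]
tab top edges [ 0.5619 -0.0235] [ 0.5237 -0.0242] bottom-side [ 0.5487 -0.0027] [ 0.4972 -0.0126] [ 0.4958 -0.0035]
R wall of L drawer, inner edge [ 0.659  -0.0821] [ 0.6036 -0.0821] R panel left end [ 0.6485 -0.1495] [ 0.6475 -0.115 ]
(np.float64(282.43776278420455), np.float64(262.9351592584842)) (np.float64(382.9582128433598), np.float64(224.91222610112993))
(np.float64(287.35219830099567), np.float64(269.5733785710488)) (np.float64(388.4864952756082), np.float64(221.65209134468395))
```

```bash
cat >> h.py <<'E'
import json
def Rtool(tilt,yaw,flip=1):
    # chest yaw; tool x towards robot, tool z leaning into +x by tilt
    t=np.radians(tilt);s,c=np.sin(t),np.cos(t)
    M=np.array([[-c,0,s],[0,1,0],[-s,0,-c]])
    return Ro.from_euler('z',yaw,degrees=True)*Ro.from_matrix(M)
def cur():
    s=r.get_state();return np.array(s['tcp_pos']),Ro.from_euler('xyz',s['eef_rot'],degrees=True)
def plan(p1,R1=None,n=8,f=1,start=None,dec=2):
    """n rows to the pose; prints in groups of 8"""
    p,R=start or cur(); R1=R if R1 is None else R1; p1=np.array(p1,float)
    rows=[]
    for i in range(n):
        k=n-i; rv=np.round((R.inv()*R1).as_rotvec()/k/.08,dec); sl=np.round(R.inv().apply((p1-p)/k)/.15,dec)
        rows.append({"slide":sl.tolist(),"delta_rot":rv.tolist(),"fingers":f})
        p=p+R.apply(sl*.15); R=R*Ro.from_rotvec(rv*.08)
    if n and np.abs([x['slide'] for x in rows]).max()>.41 or np.abs([x['delta_rot'] for x in rows]).max()>1: print('TOO FAST')
    for i in range(0,n,8): print(json.dumps(rows[i:i+8]).replace(' ',''))
    print('end',p.round(4)); return p,R
E
python3 - <<'E'
from h import *
s=plan([.60,0,.30],n=3)
s=plan([.47,-.017,.28],Rtool(35,2),n=21,start=s)
E
```

```text
[{"slide":[-0.0,0.17,-0.16],"delta_rot":[0.0,0.0,0.0],"fingers":1},{"slide":[-0.0,0.16,-0.17],"delta_rot":[0.0,0.0,0.0],"fingers":1},{"slide":[-0.0,0.17,-0.16],"delta_rot":[0.0,0.0,0.0],"fingers":1}]
end [ 0.5997 -0.      0.2994]
[{"slide":[0.01,0.04,0.01],"delta_rot":[0.28,-0.29,0.88],"fingers":1},{"slide":[0.01,0.04,0.0],"delta_rot":[0.28,-0.29,0.88],"fingers":1},{"slide":[0.01,0.04,0.0],"delta_rot":[0.28,-0.29,0.88],"fingers":1},{"slide":[0.01,0.04,0.0],"delta_rot":[0.28,-0.29,0.88],"fingers":1},{"slide":[0.02,0.04,0.0],"delta_rot":[0.28,-0.29,0.88],"fingers":1},{"slide":[0.02,0.04,0.0],"delta_rot":[0.28,-0.29,0.88],"fingers":1},{"slide":[0.02,0.04,-0.0],"delta_rot":[0.28,-0.29,0.88],"fingers":1},{"slide":[0.02,0.03,-0.0],"delta_rot":[0.28,-0.29,0.88],"fingers":1}]
[{"slide":[0.03,0.03,-0.0],"delta_rot":[0.28,-0.29,0.88],"fingers":1},{"slide":[0.03,0.03,-0.0],"delta_rot":[0.28,-0.29,0.89],"fingers":1},{"slide":[0.03,0.03,-0.01],"delta_rot":[0.28,-0.29,0.88],"fingers":1},{"slide":[0.03,0.03,-0.01],"delta_rot":[0.28,-0.29,0.89],"fingers":1},{"slide":[0.03,0.02,-0.01],"delta_rot":[0.28,-0.29,0.88],"fingers":1},{"slide":[0.04,0.02,-0.01],"delta_rot":[0.28,-0.29,0.89],"fingers":1},{"slide":[0.04,0.02,-0.01],"delta_rot":[0.28,-0.29,0.88],"fingers":1},{"slide":[0.04,0.01,-0.01],"delta_rot":[0.28,-0.29,0.89],"fingers":1}]
[{"slide":[0.04,0.01,-0.01],"delta_rot":[0.28,-0.28,0.88],"fingers":1},{"slide":[0.04,0.01,-0.02],"delta_rot":[0.28,-0.29,0.88],"fingers":1},{"slide":[0.04,0.0,-0.02],"delta_rot":[0.28,-0.28,0.89],"fingers":1},{"slide":[0.03,0.0,-0.01],"delta_rot":[0.28,-0.29,0.88],"fingers":1},{"slide":[0.04,0.01,-0.02],"delta_rot":[0.28,-0.28,0.89],"fingers":1}]
end [ 0.4695 -0.0164  0.28  ]
```

Emit:
play_rows([
  {"slide": [0,0.17,-0.16],"delta_rot": [0,0,0],"fingers": 1},
  {"slide": [0,0.16,-0.17],"delta_rot": [0,0,0],"fingers": 1},
  {"slide": [0,0.17,-0.16],"delta_rot": [0,0,0],"fingers": 1},
])

```text
time_s: 0.52
tcp_pos: [0.5991, -0.0001, 0.3004]
eef_rot: [180.0, -0.0, -90.0]
contact_force: [-0.4, 0.9, -0.3]
gripper_width: 0.0878
gripper_force: 0.0
```

Emit:
play_rows([
  {"slide": [0.01,0.04,0.01],"delta_rot": [0.28,-0.29,0.88],"fingers": 1},
  {"slide": [0.01,0.04,0.0],"delta_rot": [0.28,-0.29,0.88],"fingers": 1},
  {"slide": [0.01,0.04,0.0],"delta_rot": [0.28,-0.29,0.88],"fingers": 1},
  {"slide": [0.01,0.04,0.0],"delta_rot": [0.28,-0.29,0.88],"fingers": 1},
  {"slide": [0.02,0.04,0.0],"delta_rot": [0.28,-0.29,0.88],"fingers": 1},
  {"slide": [0.02,0.04,0.0],"delta_rot": [0.28,-0.29,0.88],"fingers": 1},
  {"slide": [0.02,0.04,0.0],"delta_rot": [0.28,-0.29,0.88],"fingers": 1},
  {"slide": [0.02,0.03,0.0],"delta_rot": [0.28,-0.29,0.88],"fingers": 1},
])

```text
time_s: 1.52
tcp_pos: [0.5501, -0.006, 0.2936]
eef_rot: [-173.1, 12.9, -121.8]
contact_force: [-0.7, -0.5, 0.4]
gripper_width: 0.0879
gripper_force: 0.0
```

Emit:
play_rows([
  {"slide": [0.03,0.03,0.0],"delta_rot": [0.28,-0.29,0.88],"fingers": 1},
  {"slide": [0.03,0.03,0.0],"delta_rot": [0.28,-0.29,0.89],"fingers": 1},
  {"slide": [0.03,0.03,-0.01],"delta_rot": [0.28,-0.29,0.88],"fingers": 1},
  {"slide": [0.03,0.03,-0.01],"delta_rot": [0.28,-0.29,0.89],"fingers": 1},
  {"slide": [0.03,0.02,-0.01],"delta_rot": [0.28,-0.29,0.88],"fingers": 1},
  {"slide": [0.04,0.02,-0.01],"delta_rot": [0.28,-0.29,0.89],"fingers": 1},
  {"slide": [0.04,0.02,-0.01],"delta_rot": [0.28,-0.29,0.88],"fingers": 1},
  {"slide": [0.04,0.01,-0.01],"delta_rot": [0.28,-0.29,0.89],"fingers": 1},
])

```text
time_s: 2.52
tcp_pos: [0.5, -0.013, 0.2849]
eef_rot: [-174.3, 27.5, -154.9]
contact_force: [-0.8, 0.5, -0.4]
gripper_width: 0.0877
gripper_force: 0.0
```

Emit:
play_rows([
  {"slide": [0.04,0.01,-0.01],"delta_rot": [0.28,-0.28,0.88],"fingers": 1},
  {"slide": [0.04,0.01,-0.02],"delta_rot": [0.28,-0.29,0.88],"fingers": 1},
  {"slide": [0.04,0.0,-0.02],"delta_rot": [0.28,-0.28,0.89],"fingers": 1},
  {"slide": [0.03,0.0,-0.01],"delta_rot": [0.28,-0.29,0.88],"fingers": 1},
  {"slide": [0.04,0.01,-0.02],"delta_rot": [0.28,-0.28,0.89],"fingers": 1},
])

```text
time_s: 3.15
tcp_pos: [0.4694, -0.0165, 0.2804]
eef_rot: [179.9, 35.1, -178.2]
contact_force: [0.2, 0.3, 0.2]
gripper_width: 0.0875
gripper_force: 0.0
```

Run:
```python
from h import *
c=cap('wrist','w1');a=cap('scene','s1');b=cap('side','d1');print(cur()[0],r.get_state()['eef_rot'],r.get_state()['joints'])
f=lambda c,x,y,W,H,s:cv2.resize(c['image'][y:y+H,x:x+W],None,fx=s,fy=s,interpolation=2)
cv2.imwrite('pics/c2.png',np.vstack([cv2.resize(c['image'],(560,350)),np.hstack([f(b,300,140,112,80,2.5),f(a,260,180,112,80,2.5)])]))
```

```text
[ 0.4691658  -0.0166019   0.28015784] [-179.96294056   35.04722915 -177.85860551] [  33.04485433  -24.76518731  -57.00778815   34.51213278  -31.4346577
 -146.5108098 ]
```

View pics/c2.png

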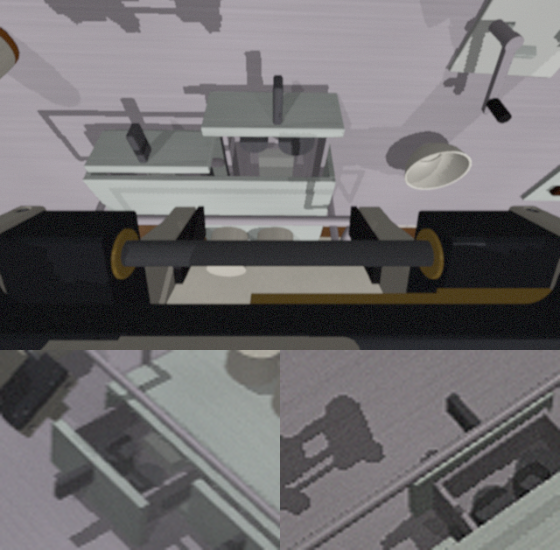

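The left tab is at w1 (318, 88–138), with the right tab near (158,160). The bowl, knob and rail are clear of the path.

Run:
```python
from h import *
np.set_printoptions(precision=4,suppress=True)
c=load('w1');g=c['image'].max(2)
for v in(95,110,125,132):
    us=np.where(g[v,295:345]<75)[0]+295; print('L',v,us.min(),us.max(),[onz(c,u,v,z)[:2] for u in(us.min(),us.max()) for z in(.089,.059)])
for v in(150,158,166,174):
    us=np.where(g[v,140:180]<75)[0]+140
    if len(us):print('R',v,us.min(),us.max(),[onz(c,u,v,z)[:2] for u in(us.min(),us.max()) for z in(.089,.059)])
print('front top edge', [onz(c,u*8/7,v*8/7,.096)[:2] for u,v in((203,125),(343,124),(88,165),(218,166))])
print(proj(c,[.532,-.017,.075]),proj(c,[.615,-.216,.075]))
```

```text
L 95 313 321 [array([ 0.5039, -0.0189]), array([ 0.5245, -0.0186]), array([ 0.5037, -0.011 ]), array([ 0.5242, -0.0099])]
L 110 312 313 [array([ 0.5217, -0.0194]), array([ 0.5442, -0.0192]), array([ 0.5216, -0.0184]), array([ 0.5441, -0.0181])]
L 125 313 313 [array([ 0.5409, -0.0179]), array([ 0.5656, -0.0175]), array([ 0.5409, -0.0179]), array([ 0.5656, -0.0175])]
L 132 312 312 [array([ 0.5506, -0.0188]), array([ 0.5763, -0.0185]), array([ 0.5506, -0.0188]), array([ 0.5763, -0.0185])]
R 150 147 162 [array([ 0.5839, -0.2086]), array([ 0.6132, -0.229 ]), array([ 0.5833, -0.1913]), array([ 0.6125, -0.2098])]
R 158 153 166 [array([ 0.5968, -0.2063]), array([ 0.6275, -0.2265]), array([ 0.5962, -0.1909]), array([ 0.6269, -0.2094])]
R 166 157 171 [array([ 0.6105, -0.2064]), array([ 0.6427, -0.2265]), array([ 0.6099, -0.1893]), array([ 0.642 , -0.2076])]
R 174 154 171 [array([ 0.6253, -0.2152]), array([ 0.659 , -0.2363]), array([ 0.6245, -0.1939]), array([ 0.6582, -0.2127])]
front top edge [array([ 0.563 , -0.1064]), array([0.5554, 0.069 ]), array([ 0.6479, -0.2892]), array([ 0.6438, -0.098 ])]
(np.float64(314.17183098039345), np.float64(109.9250890202646)) (np.float64(153.9023713761729), np.float64(160.2097395123845))
```

Run:
```python
from h import *
R=Rtool(35,2)
s=plan([.489,-.013,.128],R,n=4); s=plan([.536,-.013,.060],R,n=4,start=s,dec=3)
```

```text
[{"slide":[0.12,0.0,0.23],"delta_rot":[0.0,0.0,0.01],"fingers":1},{"slide":[0.12,0.01,0.23],"delta_rot":[0.0,0.0,0.01],"fingers":1},{"slide":[0.12,0.0,0.22],"delta_rot":[0.0,0.01,0.0],"fingers":1},{"slide":[0.11,0.01,0.23],"delta_rot":[0.01,0.0,0.01],"fingers":1}]
end [ 0.4897 -0.0129  0.1279]
[{"slide":[0.002,-0.003,0.137],"delta_rot":[-0.0,0.0,-0.001],"fingers":1},{"slide":[0.002,-0.003,0.137],"delta_rot":[-0.0,0.0,-0.001],"fingers":1},{"slide":[0.001,-0.003,0.137],"delta_rot":[-0.0,0.0,-0.001],"fingers":1},{"slide":[0.002,-0.003,0.137],"delta_rot":[-0.0,0.0,-0.002],"fingers":1}]
end [ 0.536 -0.013  0.06 ]
```

Emit:
play_rows([
  {"slide": [0.12,0.0,0.23],"delta_rot": [0,0,0.01],"fingers": 1},
  {"slide": [0.12,0.01,0.23],"delta_rot": [0,0,0.01],"fingers": 1},
  {"slide": [0.12,0.0,0.22],"delta_rot": [0,0,0],"fingers": 1},
  {"slide": [0.11,0.01,0.23],"delta_rot": [0,0,0],"fingers": 1},
  {"slide": [0,-0.003,0.137],"delta_rot": [0,0,0],"fingers": 1},
  {"slide": [0,-0.003,0.137],"delta_rot": [0,0,0],"fingers": 1},
  {"slide": [0,-0.003,0.137],"delta_rot": [0,0,0],"fingers": 1},
  {"slide": [0,-0.003,0.137],"delta_rot": [0,0,0],"fingers": 1},
])

```text
time_s: 4.3
tcp_pos: [0.5599, -0.0375, 0.1248]
eef_rot: [175.8, 28.6, -177.8]
contact_force: [0.2, 0.1, 0.9]
gripper_width: 0.0875
gripper_force: 0.0
```

Emit:
play_rows([
  {"slide": [0,0,0],"delta_rot": [0,0,0],"fingers": -1},
  {"slide": [0,0,0],"delta_rot": [0,0,0],"fingers": -1},
  {"slide": [0,0,0],"delta_rot": [0,0,0],"fingers": -1},
  {"slide": [0,0,0],"delta_rot": [0,0,0],"fingers": -1},
  {"slide": [0,0,0],"delta_rot": [0,0,0],"fingers": -1},
  {"slide": [0,0,0],"delta_rot": [0,0,0],"fingers": -1},
], squeeze=15)

```text
time_s: 5.05
tcp_pos: [0.5583, -0.0369, 0.1254]
eef_rot: [175.8, 28.6, -177.8]
contact_force: [-0.9, -0.2, 0.4]
gripper_width: 0.0329
gripper_force: 0.0
```

Run:
```python
from h import *
s=r.get_state();print(s['joints'],s['gripper_width'],s['gripper_force'],s['contact_force'])
p,R=cur()
d=np.array([np.cos(np.radians(2)),np.sin(np.radians(2)),0])
plan(p+.07*d,n=4,dec=3)
```

```text
[  12.23601702    2.09193827  -58.2195395    38.4521116    -1.0127188
 -137.28909963] 0.03290913847313898 0.0 [-0.88684337 -0.21656794  0.43587534]
[{"slide":[-0.102,-0.004,0.056],"delta_rot":[0.0,0.0,0.0],"fingers":1},{"slide":[-0.103,-0.005,0.056],"delta_rot":[0.0,0.0,0.0],"fingers":1},{"slide":[-0.102,-0.004,0.055],"delta_rot":[0.0,0.0,0.0],"fingers":1},{"slide":[-0.103,-0.005,0.056],"delta_rot":[0.0,0.0,0.0],"fingers":1}]
end [ 0.6284 -0.0345  0.1254]
```

The grasp pose ran into the joint 3 limit on this arm branch. I'll fit the arm's kinematics from the recorded poses so I can choose reachable configurations.

```bash
cat > fit.py <<'E'
from h import *
import itertools
from scipy.optimize import least_squares
s=r.get_state()
D=[([16.508,20.582,.644,-.014,-70.136,-16.507],[.675,0,.226],[179.925,-.009,-90.003]),
([33.04485,-24.76519,-57.00779,34.51213,-31.43466,-146.51081],[.4691658,-.0166019,.28015784],[-179.96294,35.04723,-177.8586]),
(list(s['joints']),list(s['tcp_pos']),list(s['eef_rot']))]
import os
if os.path.exists('d.pkl'): D=pickle.load(open('d.pkl','rb'))+[D[2]]
pickle.dump(D,open('d.pkl','wb'))
def rots(q,sg):
    y=lambda a:Ro.from_euler('y',a,degrees=True);x=lambda a:Ro.from_euler('x',a,degrees=True)
    R1=Ro.from_euler('z',q[0],degrees=True);R2=R1*y(q[1]);R3=R2*y(-q[2]);R4=R3*x(sg[0]*q[3]);R5=R4*y(-q[4]);return R1,R2,R3,R5,R5*x(sg[1]*q[5])
def run():
  for sg in itertools.product((1,-1),repeat=2):
    C=[(rots(q,sg)[4].inv()*Ro.from_euler('xyz',e,degrees=True)) for q,p,e in D]
    err=[(C[0].inv()*c).magnitude()*57.3 for c in C]
    print(sg,np.round(err,2))
    if max(err)<2:
        def pos(v,q):
            R=rots(q,sg);a,h,d,L2,a3,L4,L6=v
            return R[0].apply([a,d,h])+R[1].apply([0,0,L2])+R[2].apply([L4,0,a3])+R[4].apply([L6,0,0])
        f=lambda v:np.r_[np.concatenate([pos(v,q)-p for q,p,e in D]),1e-3*(v-[0,.3,-.19,.4,0,.4,.3])]
        o=least_squares(f,[0,.3,-.19,.4,0,.4,.3]);print(o.x.round(4),np.abs(o.fun).max())
        pickle.dump((sg,o.x,C[0].as_matrix()),open('kin.pkl','wb'))
run()
E
python3 fit.py
```

```text
(1, 1) [  0.   161.67 164.67]
(1, -1) [ 0.   69.03 76.92]
(-1, 1) [  0.   100.   118.44]
(-1, -1) [0. 0. 0.]
[ 0.1138  0.1836 -0.1648  0.5619  0.0573  0.3328  0.3964] 0.039835335858528886
```

Emit:
play_rows([
  {"slide": [0.1,0.0,-0.2],"delta_rot": [0,0.5,0],"fingers": 1},
  {"slide": [0.1,0.0,-0.2],"delta_rot": [0,0.8,0],"fingers": 1},
  {"slide": [0.05,0.0,-0.2],"delta_rot": [0,0.8,0],"fingers": 1},
])

```text
time_s: 5.42
tcp_pos: [0.5013, -0.0553, 0.1853]
eef_rot: [177.2, 20.5, -177.5]
contact_force: [1.1, -1.2, 0.1]
gripper_width: 0.0572
gripper_force: 0.0
```

```bash
python3 fit.py|tail -1
```

```text
[ 0.1129  0.1687 -0.1715  0.5629  0.0529  0.3255  0.3922] 0.05039773086652405
```

Emit:
play_rows([
  {"slide": [0.0,0.1,0],"delta_rot": [0,0.8,0],"fingers": 1},
  {"slide": [0,0.1,0],"delta_rot": [0,0.8,0],"fingers": 1},
  {"slide": [0,0,0.05],"delta_rot": [0,0.8,0],"fingers": 1},
])

```text
time_s: 5.8
tcp_pos: [0.5029, -0.0251, 0.1798]
eef_rot: [177.4, 9.7, -176.9]
contact_force: [0.0, -0.5, -0.1]
gripper_width: 0.0858
gripper_force: 0.0
```

```bash
python3 fit.py|tail -1
python3 - <<'E'
from h import *
from fit import rots
D=pickle.load(open('d.pkl','rb'));sg=(-1,-1)
# linear least squares over full offset vectors
x=[];A=[];b=[]
names=[(0,'xyz'),(1,'xz'),(2,'xz'),(3,'xyz'),(4,'xyz')]
for q,p,e in D:
    R=rots(q,sg);cols=[]
    for i,ax in names:
        M=R[i].as_matrix();cols+= [M[:,'xyz'.index(k)] for k in ax]
    A.append(np.array(cols).T);b.append(p)
A=np.vstack(A);b=np.concatenate(b)
print(A.shape,np.linalg.svd(A)[1].round(3))
x=np.linalg.lstsq(A,b,rcond=.01)[0];print([(n,i) for n,i in names],x.round(4),np.abs(A@x-b).max())
print(D[-1])
E
```

```text
[ 0.1062  0.1885 -0.1738  0.5684  0.0413  0.3267  0.4165] 0.05580885563615329
(1, 1) [  0.   161.67 164.67 176.39 179.95 179.95]
(1, -1) [ 0.   69.03 76.92  9.98  0.91  0.91]
(-1, 1) [  0.   100.   118.44 175.32 179.45 179.45]
(-1, -1) [0. 0. 0. 0. 0. 0.]
[ 0.1044  0.1973 -0.1761  0.5697  0.0352  0.3258  0.4271] 0.059333094658950036
(18, 13) [5.406 5.241 4.037 1.433 1.269 0.792 0.606 0.391 0.319 0.232 0.173 0.128
 0.   ]
[(0, 'xyz'), (1, 'xz'), (2, 'xz'), (3, 'xyz'), (4, 'xyz')] [ 1.000e-04  3.000e-04  1.991e-01 -2.000e-04  6.020e-01  4.641e-01
 -2.000e-04  1.891e-01 -1.921e-01 -0.000e+00  1.891e-01 -1.000e-04
  1.000e-04] 2.3835011003808804e-05
([np.float64(19.79654317979041), np.float64(0.7064038977512895), np.float64(-31.86356676157541), np.float64(0.4513448258846624), np.float64(-47.4128148728023), np.float64(-106.7869475528628)], [np.float64(0.5029220412939142), np.float64(-0.025142233091113304), np.float64(0.17978745367596954)], [np.float64(177.44877180528428), np.float64(9.696655602293282), np.float64(-176.93053164043982)])
```

The kinematics now fit to 0.02 mm. I'll write an IK and scan which tilts are feasible along each drawer's travel.

```bash
sed -i 's/^run()/if __name__=="__main__": run()/; s/^s=r.get_state()/s=r.get_state()/' fit.py
cat > kin.py <<'E'
from h import *
from scipy.optimize import least_squares
LO=np.array([-176.03,-82.01,-58.28,-173.87,-174.79,-173.66]);HI=np.array([176.03,121.73,71.71,95.51,-.11,173.66])
y=lambda a:Ro.from_euler('y',a,degrees=True)
x=lambda a:Ro.from_euler('x',a,degrees=True)
def chain(q):
    R1=Ro.from_euler('z',q[0],degrees=True);R2=R1*y(q[1]);R3=R2*y(-q[2]);R5=R3*x(-q[3])*y(-q[4]);return R1,R2,R3,R5,R5*x(-q[5])
_q=[16.508,20.582,.644,-.014,-70.136,-16.507]
C=chain(_q)[4].inv()*Ro.from_euler('xyz',[179.925,-.009,-90.003],degrees=True)
def fk(q):
    R=chain(q);p=np.array([0,0,.199])+R[1].apply([0,0,.602])+R[2].apply([.464,0,0])+R[3].apply([.1891,-.1921,0])+R[4].apply([.1891,0,0]);return p,R[4]*C
def ik(p,Rt,q0):
    f=lambda q:np.r_[fk(q)[0]-p,.3*(fk(q)[1].inv()*Rt).as_rotvec()]
    o=least_squares(f,np.clip(q0,LO+.2,HI-.2),bounds=(LO,HI));return o.x,np.abs(o.fun).max()
E
python3 - <<'E'
from kin import *
np.set_printoptions(precision=0,suppress=True)
q=np.array(r.get_state()['joints']);print(fk(q)[0]-cur()[0])
g=lambda gx,gy,t:(np.array([gx,gy,.075])+.019*Rtool(t,2).apply([0,0,1]))
for gy,xs in((-.013,(.527,.55,.57,.59,.61)),(-.216,(.615,.59,.57,.55,.52,.48,.46))):
  for gx in xs:
    out=[]
    for t in(0,10,15,20,25,30,35):
      b=min((ik(g(gx,gy,t),Rtool(t,2),q0) for q0 in (q,[10,30,-30,0,-40,-110],[-10,30,-50,60,-40,-140],[10,0,-50,-60,-60,-60])),key=lambda o:o[1]); out.append((t,round(b[1]*1000,1)))
      if t==35 or (t==0 and b[1]<1e-3):print(b[0])
    print(gx,gy,out)
E
```

```text
[ 0. -0.  0.]
[  20.   17.  -30.    0.  -43. -108.]
[ 10.  10. -40. -54.  -0. -42.]
0.527 -0.013 [(0, np.float64(0.0)), (10, np.float64(0.0)), (15, np.float64(0.0)), (20, np.float64(6.3)), (25, np.float64(20.9)), (30, np.float64(40.1)), (35, np.float64(26.3))]
[  19.   19.  -27.    0.  -44. -107.]
[ 11.  12. -39. -47.  -0. -51.]
0.55 -0.013 [(0, np.float64(0.0)), (10, np.float64(0.0)), (15, np.float64(0.0)), (20, np.float64(4.0)), (25, np.float64(20.0)), (30, np.float64(37.6)), (35, np.float64(30.9))]
[  18.   20.  -25.    0.  -45. -106.]
[ 12.  13. -39. -40.  -0. -58.]
0.57 -0.013 [(0, np.float64(0.0)), (10, np.float64(0.0)), (15, np.float64(0.0)), (20, np.float64(2.3)), (25, np.float64(18.4)), (30, np.float64(35.3)), (35, np.float64(34.0))]
[  18.   22.  -22.    0.  -46. -106.]
[ 13.  14. -38. -34.  -0. -65.]
0.59 -0.013 [(0, np.float64(0.0)), (10, np.float64(0.0)), (15, np.float64(0.0)), (20, np.float64(0.6)), (25, np.float64(16.7)), (30, np.float64(33.1)), (35, np.float64(36.0))]
[  17.   24.  -20.    0.  -47. -105.]
[ 14.  16. -37. -28.  -0. -72.]
0.61 -0.013 [(0, np.float64(0.0
[... 1104 characters left out ...]
 -26.   0. -44. -85.]
[-13.  12. -34. -40. -13. -38.]
0.52 -0.216 [(0, np.float64(0.0)), (10, np.float64(0.0)), (15, np.float64(0.0)), (20, np.float64(0.0)), (25, np.float64(0.0)), (30, np.float64(0.0)), (35, np.float64(0.0))]
[ -3.  17. -30.   0. -43. -85.]
[-16.   9. -36. -44. -15. -32.]
0.48 -0.216 [(0, np.float64(0.0)), (10, np.float64(0.0)), (15, np.float64(0.0)), (20, np.float64(0.0)), (25, np.float64(0.0)), (30, np.float64(0.0)), (35, np.float64(0.0))]
[ -3.  15. -33.   0. -42. -85.]
[-18.   8. -38. -45. -16. -29.]
0.46 -0.216 [(0, np.float64(0.0)), (10, np.float64(0.0)), (15, np.float64(0.0)), (20, np.float64(0.0)), (25, np.float64(0.0)), (30, np.float64(0.0)), (35, np.float64(0.0))]
```

Right tab: 35° tilt is reachable everywhere. Left tab: I'll push the tab's end with shut fingers at about 15° tilt, which is reachable and clears the rail.

```bash
cat >> kin.py <<'E'
def check(p0,R0,p1,R1,q,n=12):
    """straight path feasibility: joints at the end, worst margin to limits, worst residual (mm), peak joint step"""
    m=999;e=0;st=0;rv=(R0.inv()*R1).as_rotvec()
    for i in range(1,n+1):
        q2,er=ik(np.array(p0)+(np.array(p1)-p0)*i/n,R0*Ro.from_rotvec(rv*i/n),q);st=max(st,np.abs(q2-q).max());q=q2;m=min(m,np.min(np.r_[q-LO,HI-q]));e=max(e,er)
    print('chk q',q.round(0),'margin',round(m,1),'res',round(e*1e3,2),'maxstep',round(st,1));return q
def go(legs,f,dec=2):
    s=cur();q=np.array(r.get_state()['joints'])
    for p,R,n in legs:
        q=check(s[0],s[1],p,R,q);s=plan(p,R,n,f,s,dec)
E
python3 - <<'E'
from kin import *
R=Rtool(15,2)
go([([.460,-.014,.17],R,4),([.462,-.014,.072],R,4),([.49,-.0135,.072],R,2),([.578,-.010,.072],R,6)],-1)
E
```

```text
chk q [  29.   -7.  -46.   11.  -39. -124.] margin 12.5 res 0.0 maxstep 1.8
[{"slide":[0.07,0.02,0.01],"delta_rot":[0.15,-0.29,0.05],"fingers":-1},{"slide":[0.07,0.02,0.0],"delta_rot":[0.15,-0.29,0.05],"fingers":-1},{"slide":[0.07,0.02,0.0],"delta_rot":[0.15,-0.29,0.05],"fingers":-1},{"slide":[0.08,0.03,-0.0],"delta_rot":[0.16,-0.29,0.05],"fingers":-1}]
end [ 0.46   -0.0135  0.1698]
chk q [  27.    2.  -57.   20.  -18. -133.] margin 1.3 res 0.0 maxstep 2.0
[{"slide":[0.04,-0.0,0.16],"delta_rot":[-0.0,-0.0,0.0],"fingers":-1},{"slide":[0.04,-0.0,0.16],"delta_rot":[-0.0,-0.0,0.0],"fingers":-1},{"slide":[0.04,-0.0,0.16],"delta_rot":[-0.0,-0.0,0.0],"fingers":-1},{"slide":[0.04,-0.0,0.15],"delta_rot":[-0.0,-0.0,0.0],"fingers":-1}]
end [ 0.4612 -0.0135  0.0723]
chk q [  25.    5.  -53.   18.  -19. -130.] margin 1.6 res 0.0 maxstep 0.3
[{"slide":[-0.09,-0.0,0.03],"delta_rot":[-0.0,-0.0,0.0],"fingers":-1},{"slide":[-0.09,-0.01,0.02],"delta_rot":[-0.0,-0.0,0.0],"fingers":-1}]
end [ 0.4893 -0.0141  0.0721]
chk q [  21.   13.  -41.   13.  -23. -121.] margin 6.1 res 0.0 maxstep 1.0
[{"slide":[-0.1,0.0,0.03],"delta_rot":[-0.0,-0.0,0.0],"fingers":-1},{"slide":[-0.09,0.0,0.02],"delta_rot":[-0.0,-0.0,0.0],"fingers":-1},{"slide":[-0.1,0.0,0.03],"delta_rot":[-0.0,-0.0,0.0],"fingers":-1},{"slide":[-0.09,0.0,0.02],"delta_rot":[-0.0,-0.0,0.0],"fingers":-1},{"slide":[-0.1,0.0,0.03],"delta_rot":[-0.0,-0.0,0.0],"fingers":-1},{"slide":[-0.09,0.01,0.02],"delta_rot":[-0.0,-0.0,0.0],"fingers":-1}]
end [ 0.5776 -0.0095  0.0724]
```

Run:
```python
from kin import *
R=Rtool(12,2)
go([([.465,-.014,.17],R,4),([.465,-.014,.072],R,4),([.49,-.0135,.072],R,2),([.570,-.010,.072],R,6)],-1)
```

```text
chk q [  27.   -5.  -42.    7.  -42. -120.] margin 16.6 res 0.0 maxstep 1.2
[{"slide":[0.06,0.02,0.01],"delta_rot":[0.15,-0.13,0.05],"fingers":-1},{"slide":[0.07,0.02,0.0],"delta_rot":[0.15,-0.13,0.06],"fingers":-1},{"slide":[0.06,0.02,0.01],"delta_rot":[0.15,-0.12,0.05],"fingers":-1},{"slide":[0.07,0.03,0.0],"delta_rot":[0.15,-0.13,0.06],"fingers":-1}]
end [ 0.4645 -0.0133  0.17  ]
chk q [  27.    4.  -51.   12.  -24. -125.] margin 6.9 res 0.0 maxstep 1.7
[{"slide":[0.03,-0.0,0.16],"delta_rot":[0.0,0.0,-0.0],"fingers":-1},{"slide":[0.03,-0.0,0.16],"delta_rot":[0.0,0.0,-0.0],"fingers":-1},{"slide":[0.04,-0.0,0.16],"delta_rot":[0.0,0.0,-0.0],"fingers":-1},{"slide":[0.03,-0.0,0.16],"delta_rot":[0.0,0.0,-0.0],"fingers":-1}]
end [ 0.4654 -0.0133  0.0721]
chk q [  25.    6.  -48.   11.  -25. -123.] margin 7.2 res 0.0 maxstep 0.3
[{"slide":[-0.08,-0.0,0.02],"delta_rot":[0.0,0.0,-0.0],"fingers":-1},{"slide":[-0.08,-0.01,0.01],"delta_rot":[0.0,0.0,-0.0],"fingers":-1}]
end [ 0.4898 -0.0139  0.0727]
chk q [  21.   13.  -38.    8.  -28. -116.] margin 11.1 res 0.0 maxstep 0.9
[{"slide":[-0.09,0.0,0.02],"delta_rot":[0.0,0.0,-0.0],"fingers":-1},{"slide":[-0.09,0.0,0.02],"delta_rot":[0.0,0.0,-0.0],"fingers":-1},{"slide":[-0.09,0.0,0.02],"delta_rot":[0.0,0.0,-0.0],"fingers":-1},{"slide":[-0.08,0.0,0.02],"delta_rot":[0.0,0.0,-0.0],"fingers":-1},{"slide":[-0.09,0.0,0.02],"delta_rot":[0.0,0.0,-0.0],"fingers":-1},{"slide":[-0.08,0.01,0.02],"delta_rot":[0.0,0.0,-0.0],"fingers":-1}]
end [ 0.5698 -0.0097  0.0713]
```

Emit:
play_rows([
  {"slide": [0.06,0.02,0.01],"delta_rot": [0.15,-0.13,0.05],"fingers": -1},
  {"slide": [0.07,0.02,0.0],"delta_rot": [0.15,-0.13,0.06],"fingers": -1},
  {"slide": [0.06,0.02,0.01],"delta_rot": [0.15,-0.12,0.05],"fingers": -1},
  {"slide": [0.07,0.03,0.0],"delta_rot": [0.15,-0.13,0.06],"fingers": -1},
  {"slide": [0.03,0,0.16],"delta_rot": [0,0,0],"fingers": -1},
  {"slide": [0.03,0,0.16],"delta_rot": [0,0,0],"fingers": -1},
  {"slide": [0.04,0,0.16],"delta_rot": [0,0,0],"fingers": -1},
  {"slide": [0.03,0,0.16],"delta_rot": [0,0,0],"fingers": -1},
])

```text
time_s: 6.8
tcp_pos: [0.465, -0.0141, 0.0705]
eef_rot: [-180.0, 12.0, -178.1]
contact_force: [0.6, 0.1, 0.2]
gripper_width: 0.0132
gripper_force: 0.0
```

Emit:
play_rows([
  {"slide": [-0.08,0,0.02],"delta_rot": [0,0,0],"fingers": -1},
  {"slide": [-0.08,0,0.01],"delta_rot": [0,0,0],"fingers": -1},
  {"slide": [-0.09,0,0.02],"delta_rot": [0,0,0],"fingers": -1},
  {"slide": [-0.09,0,0.02],"delta_rot": [0,0,0],"fingers": -1},
  {"slide": [-0.09,0,0.02],"delta_rot": [0,0,0],"fingers": -1},
  {"slide": [-0.08,0,0.02],"delta_rot": [0,0,0],"fingers": -1},
])

```text
time_s: 7.55
tcp_pos: [0.5443, -0.0118, 0.071]
eef_rot: [-180.0, 12.0, -178.1]
contact_force: [-2.6, 0.3, 1.4]
gripper_width: 0.0004
gripper_force: 1.0
```

Emit:
play_rows([
  {"slide": [-0.05,0,0.01],"delta_rot": [0,0,0],"fingers": -1},
  {"slide": [-0.05,0,0.01],"delta_rot": [0,0,0],"fingers": -1},
])

```text
time_s: 7.8
tcp_pos: [0.5587, -0.0113, 0.0709]
eef_rot: [-180.0, 12.0, -178.1]
contact_force: [-2.2, -1.5, -0.6]
gripper_width: 0.0005
gripper_force: 0.9
```

Emit:
play_rows([
  {"slide": [-0.03,0,0.006],"delta_rot": [0,0,0],"fingers": -1},
  {"slide": [-0.03,0,0.006],"delta_rot": [0,0,0],"fingers": -1},
])

```text
time_s: 8.05
tcp_pos: [0.5675, -0.0111, 0.071]
eef_rot: [-180.0, 12.0, -178.1]
contact_force: [-0.8, 0.3, -1.3]
gripper_width: 0.0006
gripper_force: 0.9
```

Emit:
play_rows([
  {"slide": [-0.03,0,0.006],"delta_rot": [0,0,0],"fingers": -1},
  {"slide": [0,0,0],"delta_rot": [0,0,0],"fingers": -1},
])

```text
time_s: 8.3
tcp_pos: [0.573, -0.0105, 0.0715]
eef_rot: [-180.0, 12.1, -178.1]
contact_force: [0.2, -0.2, 0.1]
gripper_width: 0.0003
gripper_force: 0.1
```

Emit:
play_rows([
  {"slide": [-0.02,0,0.004],"delta_rot": [0,0,0],"fingers": -1},
  {"slide": [0,0,0],"delta_rot": [0,0,0],"fingers": -1},
])

```text
time_s: 8.55
tcp_pos: [0.5759, -0.0104, 0.0715]
eef_rot: [-180.0, 12.1, -178.1]
contact_force: [-0.9, -0.2, 0.3]
gripper_width: 0.0006
gripper_force: 0.1
```

Emit:
play_rows([
  {"slide": [-0.02,0,0.004],"delta_rot": [0,0,0],"fingers": -1},
  {"slide": [-0.01,0,0.002],"delta_rot": [0,0,0],"fingers": -1},
])

```text
time_s: 8.8
tcp_pos: [0.5802, -0.0104, 0.0715]
eef_rot: [-180.0, 12.0, -178.1]
contact_force: [-2.1, 0.2, 0.2]
gripper_width: 0.0007
gripper_force: 0.8
```

Run:
```python
from h import *
b=cap('side','d2');w=cap('wrist','w2');a=cap('scene','s2')
f=lambda c,x,y,W,H,s:cv2.resize(c['image'][y:y+H,x:x+W],None,fx=s,fy=s,interpolation=2)
cv2.imwrite('pics/c3.png',np.vstack([np.hstack([f(b,310,120,130,110,3),f(a,240,180,130,110,3)]),cv2.resize(w['image'][:220],(780,268))]))
```

```text
(no output)
```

View pics/c3.png

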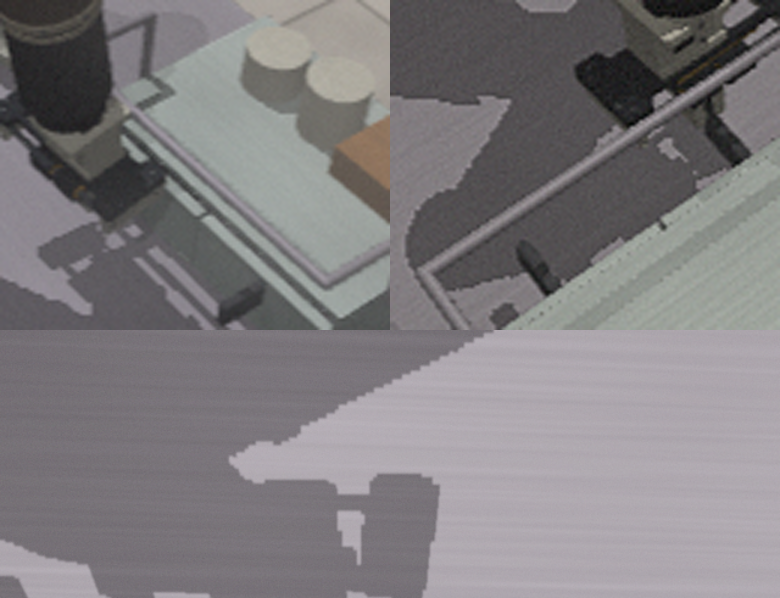

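The left drawer looks flush, or very nearly so, with the right (c3 left, ~190,220). I'll keep pushing until it hits a firm stop.

Emit:
play_rows([
  {"slide": [-0.015,0,0.003],"delta_rot": [0,0,0],"fingers": -1},
  {"slide": [0,0,0],"delta_rot": [0,0,0],"fingers": -1},
])

```text
time_s: 9.2
tcp_pos: [0.581, -0.0107, 0.071]
eef_rot: [-179.9, 11.9, -178.1]
contact_force: [-7.0, 1.1, 4.3]
gripper_width: 0.0001
gripper_force: 3.3
```

Emit:
play_rows([
  {"slide": [-0.015,0,0.003],"delta_rot": [0,0,0],"fingers": -1},
  {"slide": [0,0,0],"delta_rot": [0,0,0],"fingers": -1},
])

```text
time_s: 9.45
tcp_pos: [0.5813, -0.0111, 0.0704]
eef_rot: [-179.9, 11.7, -178.1]
contact_force: [-14.8, 3.4, 9.2]
gripper_width: 0.0004
gripper_force: 7.1
```

The left drawer is home: firm stop at 15 N. Next is the right tab.

Run:
```python
from kin import *
R=Rtool(35,2)
p,R0=cur()
go([([.545,-.012,.075],R0,2),([.50,-.05,.16],R0,3),([.52,-.212,.21],R,10)],1)
```

```text
chk q [  22.   11.  -40.    9.  -28. -118.] margin 18.0 res 0.0 maxstep 0.5
[{"slide":[0.12,0.0,-0.04],"delta_rot":[0.0,0.0,0.0],"fingers":1},{"slide":[0.11,0.0,-0.04],"delta_rot":[0.0,0.0,0.0],"fingers":1}]
end [ 0.5451 -0.0123  0.0751]
chk q [  20.    0.  -38.    6.  -41. -112.] margin 18.1 res 0.0 maxstep 1.1
[{"slide":[0.06,-0.08,-0.21],"delta_rot":[0.0,0.0,0.0],"fingers":1},{"slide":[0.06,-0.08,-0.2],"delta_rot":[0.0,0.0,0.0],"fingers":1},{"slide":[0.07,-0.08,-0.21],"delta_rot":[0.0,0.0,0.0],"fingers":1}]
end [ 0.4995 -0.0496  0.1605]
chk q [ -6.  -5. -37. -11. -23. -73.] margin 16.3 res 0.0 maxstep 6.8
[{"slide":[-0.02,-0.11,-0.03],"delta_rot":[-0.0,-0.51,-0.0],"fingers":1},{"slide":[-0.02,-0.11,-0.03],"delta_rot":[-0.0,-0.51,-0.0],"fingers":1},{"slide":[-0.02,-0.11,-0.03],"delta_rot":[-0.0,-0.51,-0.0],"fingers":1},{"slide":[-0.02,-0.11,-0.03],"delta_rot":[-0.01,-0.51,-0.0],"fingers":1},{"slide":[-0.02,-0.11,-0.03],"delta_rot":[-0.0,-0.51,-0.0],"fingers":1},{"slide":[-0.02,-0.11,-0.02],"delta_rot":[-0.01,-0.51,-0.0],"fingers":1},{"slide":[-0.02,-0.11,-0.03],"delta_rot":[-0.0,-0.51,-0.01],"fingers":1},{"slide":[-0.02,-0.11,-0.02],"delta_rot":[-0.01,-0.51,-0.0],"fingers":1}]
[{"slide":[-0.03,-0.1,-0.02],"delta_rot":[-0.0,-0.5,-0.01],"fingers":1},{"slide":[-0.03,-0.11,-0.03],"delta_rot":[-0.01,-0.51,-0.0],"fingers":1}]
end [ 0.5201 -0.2125  0.2109]
```

Emit:
play_rows([
  {"slide": [0.12,0.0,-0.04],"delta_rot": [0,0,0],"fingers": -1},
  {"slide": [0.11,0.0,-0.04],"delta_rot": [0,0,0],"fingers": -1},
  {"slide": [0.06,-0.08,-0.21],"delta_rot": [0,0,0],"fingers": 1},
  {"slide": [0.06,-0.08,-0.2],"delta_rot": [0,0,0],"fingers": 1},
  {"slide": [0.07,-0.08,-0.21],"delta_rot": [0,0,0],"fingers": 1},
])

```text
time_s: 10.07
tcp_pos: [0.5017, -0.0493, 0.1621]
eef_rot: [-180.0, 12.0, -178.1]
contact_force: [1.0, 0.0, -0.5]
gripper_width: 0.0248
gripper_force: 0.0
```

Emit:
play_rows([
  {"slide": [-0.02,-0.11,-0.03],"delta_rot": [0,-0.51,0],"fingers": 1},
  {"slide": [-0.02,-0.11,-0.03],"delta_rot": [0,-0.51,0],"fingers": 1},
  {"slide": [-0.02,-0.11,-0.03],"delta_rot": [0,-0.51,0],"fingers": 1},
  {"slide": [-0.02,-0.11,-0.03],"delta_rot": [0,-0.51,0],"fingers": 1},
  {"slide": [-0.02,-0.11,-0.03],"delta_rot": [0,-0.51,0],"fingers": 1},
  {"slide": [-0.02,-0.11,-0.02],"delta_rot": [-0.01,-0.51,0],"fingers": 1},
  {"slide": [-0.02,-0.11,-0.03],"delta_rot": [0,-0.51,0],"fingers": 1},
  {"slide": [-0.02,-0.11,-0.02],"delta_rot": [-0.01,-0.51,0],"fingers": 1},
])

```text
time_s: 11.08
tcp_pos: [0.5178, -0.181, 0.2009]
eef_rot: [180.0, 30.8, -178.1]
contact_force: [0.1, -0.5, -0.0]
gripper_width: 0.0874
gripper_force: 0.0
```

Emit:
play_rows([
  {"slide": [-0.03,-0.1,-0.02],"delta_rot": [0,-0.5,0],"fingers": 1},
  {"slide": [-0.03,-0.11,-0.03],"delta_rot": [-0.01,-0.51,0],"fingers": 1},
])

```text
time_s: 11.32
tcp_pos: [0.5224, -0.2122, 0.2117]
eef_rot: [179.9, 35.4, -178.0]
contact_force: [-0.8, -0.7, -0.7]
gripper_width: 0.0877
gripper_force: 0.0
```

Run:
```python
from kin import *
np.set_printoptions(precision=4,suppress=True)
c=cap('wrist','w3');b=cap('side','d3');a=cap('scene','s3');s=r.get_state();print(s['joints'],cur()[0],s['eef_rot'])
g=c['image'].max(2);print('pred',proj(c,[.6175,-.212,.075]),proj(c,[.5955,-.212,.089]))
u,v=map(int,proj(c,[.6,-.212,.085]))
m=(g<75).astype(np.uint8);m[230:]=0
n,l,st,ce=cv2.connectedComponentsWithStats(m)
for i in range(1,n):
    if st[i,4]>60:
        print(st[i],ce[i])
for vv in range(v-16,v+30,6):
    us=np.where(g[vv,u-40:u+40]<75)[0]+u-40
    if len(us):print(vv,us.min(),us.max(),onz(c,us.min(),vv,.089)[:2],onz(c,us.max(),vv,.089)[:2])
f=lambda c,x,y,W,H,s:cv2.resize(c['image'][y:y+H,x:x+W],None,fx=s,fy=s,interpolation=2)
cv2.imwrite('pics/c4.png',np.vstack([f(c,160,0,320,230,2),np.hstack([f(b,340,140,128,80,2.5),f(a,240,200,128,80,2.5)])]))
```

```text
[ -5.8956  -4.5666 -36.5714 -11.5806 -23.2811 -73.076 ] [ 0.5226 -0.2127  0.212 ] [ 179.8806   35.3946 -178.2282]
pred (np.float64(313.40111542379327), np.float64(177.16235234067705)) (np.float64(313.9577046141872), np.float64(172.8851361174853))
[ 97  73  22  36 226] [109.5354  88.8407]
[308 151  12  53 396] [312.5884 172.5177]
[ 486  154   42   53 1172] [505.4155 178.6323]
[394 215  21   9  66] [403.0909 221.197 ]
[423 221  31   4  74] [436.7838 222.3649]
[468 222  68   3 171] [497.5029 223.0292]
156 308 318 [ 0.5735 -0.2179] [ 0.5731 -0.2091]
162 308 318 [ 0.5811 -0.2178] [ 0.5807 -0.2088]
168 308 319 [ 0.589  -0.2177] [ 0.5886 -0.2075]
174 308 310 [ 0.5973 -0.2176] [ 0.5972 -0.2157]
180 308 311 [ 0.6059 -0.2174] [ 0.6058 -0.2146]
186 308 310 [ 0.6149 -0.2173] [ 0.6149 -0.2153]
192 308 318 [ 0.6244 -0.2172] [ 0.624  -0.2071]
198 308 317 [ 0.6343 -0.217 ] [ 0.634  -0.2077]
```

View pics/c4.png

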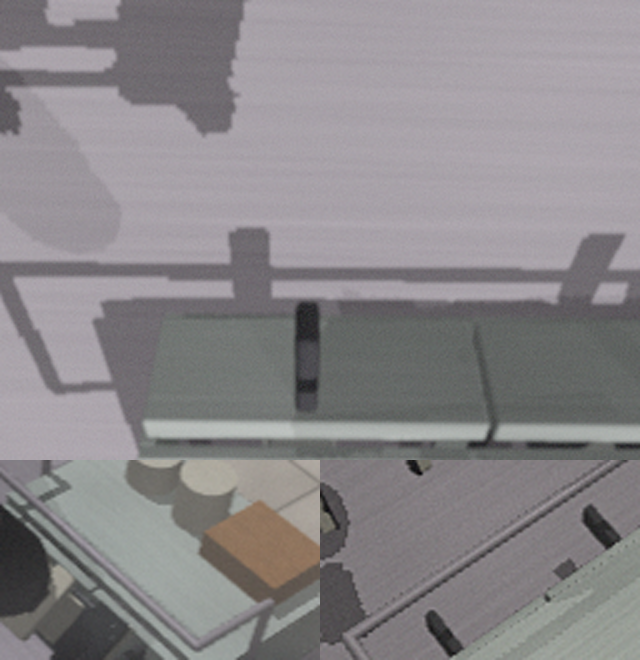

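The right tab is at w3 (308–318, 151–204), so its centre y is ≈ -0.2127. Both drawer fronts are flush.

Run:
```python
from kin import *
R=Rtool(35,2)
go([([.573,-.2127,.137],R,4),([.627,-.2125,.060],R,5)],1,3)
```

```text
chk q [ -6.   6. -35. -18. -15. -66.] margin 14.6 res 0.0 maxstep 0.9
[{"slide":[0.004,-0.003,0.15],"delta_rot":[-0.001,0.022,-0.01],"fingers":1},{"slide":[0.004,-0.003,0.151],"delta_rot":[-0.001,0.021,-0.01],"fingers":1},{"slide":[0.003,-0.003,0.15],"delta_rot":[-0.0,0.022,-0.01],"fingers":1},{"slide":[0.003,-0.003,0.151],"delta_rot":[-0.001,0.021,-0.011],"fingers":1}]
end [ 0.5731 -0.2128  0.137 ]
chk q [ -7.  18. -28. -31. -11. -52.] margin 10.5 res 0.0 maxstep 1.3
[{"slide":[0.0,-0.002,0.125],"delta_rot":[0.0,0.0,0.0],"fingers":1},{"slide":[0.0,-0.002,0.125],"delta_rot":[0.0,0.0,0.0],"fingers":1},{"slide":[0.0,-0.002,0.126],"delta_rot":[0.0,0.0,0.0],"fingers":1},{"slide":[0.0,-0.002,0.125],"delta_rot":[0.0,0.0,0.0],"fingers":1},{"slide":[0.0,-0.003,0.126],"delta_rot":[0.0,0.0,0.0],"fingers":1}]
end [ 0.627  -0.2125  0.06  ]
```

Emit:
play_rows([
  {"slide": [0.004,-0.003,0.15],"delta_rot": [0,0.022,-0.01],"fingers": 1},
  {"slide": [0.004,-0.003,0.15],"delta_rot": [0,0.022,-0.01],"fingers": 1},
  {"slide": [0.004,-0.003,0.15],"delta_rot": [0,0.022,-0.01],"fingers": 1},
  {"slide": [0.003,-0.003,0.15],"delta_rot": [0,0.022,-0.01],"fingers": 1},
  {"slide": [0,-0.002,0.125],"delta_rot": [0,0,0],"fingers": 1},
  {"slide": [0,-0.002,0.125],"delta_rot": [0,0,0],"fingers": 1},
])

```text
time_s: 12.22
tcp_pos: [0.5945, -0.2109, 0.105]
eef_rot: [-180.0, 34.9, -177.8]
contact_force: [0.2, 0.0, 0.5]
gripper_width: 0.0871
gripper_force: 0.0
```

Emit:
play_rows([
  {"slide": [0,-0.002,0.125],"delta_rot": [0,0,0],"fingers": 1},
  {"slide": [0,-0.002,0.125],"delta_rot": [0,0,0],"fingers": 1},
  {"slide": [0,-0.002,0.125],"delta_rot": [0,0,0],"fingers": 1},
  {"slide": [0,0,0],"delta_rot": [0,0,0],"fingers": 1},
])

```text
time_s: 12.72
tcp_pos: [0.6263, -0.2107, 0.0583]
eef_rot: [180.0, 34.8, -177.9]
contact_force: [-0.3, -0.6, -0.1]
gripper_width: 0.0875
gripper_force: 0.0
```

Emit:
play_rows([
  {"slide": [0,0,0],"delta_rot": [0,0,0],"fingers": -1},
  {"slide": [0,0,0],"delta_rot": [0,0,0],"fingers": -1},
  {"slide": [0,0,0],"delta_rot": [0,0,0],"fingers": -1},
  {"slide": [0,0,0],"delta_rot": [0,0,0],"fingers": -1},
  {"slide": [0,0,0],"delta_rot": [0,0,0],"fingers": -1},
  {"slide": [0,0,0],"delta_rot": [0,0,0],"fingers": -1},
  {"slide": [0,0,0],"delta_rot": [0,0,0],"fingers": -1},
  {"slide": [0,0,0],"delta_rot": [0,0,0],"fingers": -1},
], squeeze=20)

```text
time_s: 13.72
tcp_pos: [0.6266, -0.2115, 0.0596]
eef_rot: [-180.0, 34.9, -177.9]
contact_force: [-0.4, -1.1, -0.5]
gripper_width: 0.0133
gripper_force: 2.1
```

Run:
```python
from kin import *
s=r.get_state();print(s['tcp_pos'],s['gripper_width'],s['gripper_force'],s['contact_force'])
p,R=cur();d=np.array([np.cos(np.radians(2)),np.sin(np.radians(2)),0])
go([(p-.16*d,R,10)],-1,3)
```

```text
[ 0.62655851 -0.21149073  0.05959374] 0.013338538601115373 2.1404215693473816 [-0.39354533 -1.11187208 -0.45851124]
chk q [-18.   8. -38. -46. -16. -29.] margin 10.7 res 0.0 maxstep 2.0
[{"slide":[0.087,0.0,-0.061],"delta_rot":[0.0,0.0,0.0],"fingers":-1},{"slide":[0.087,0.0,-0.061],"delta_rot":[0.0,0.0,0.0],"fingers":-1},{"slide":[0.088,0.0,-0.061],"delta_rot":[0.0,0.0,0.0],"fingers":-1},{"slide":[0.087,0.0,-0.061],"delta_rot":[0.0,0.0,0.0],"fingers":-1},{"slide":[0.088,0.0,-0.061],"delta_rot":[0.0,0.0,0.0],"fingers":-1},{"slide":[0.087,0.0,-0.061],"delta_rot":[0.0,0.0,0.0],"fingers":-1},{"slide":[0.088,0.001,-0.061],"delta_rot":[0.0,0.0,0.0],"fingers":-1},{"slide":[0.087,0.0,-0.061],"delta_rot":[0.0,0.0,0.0],"fingers":-1}]
[{"slide":[0.088,0.001,-0.061],"delta_rot":[0.0,0.0,0.0],"fingers":-1},{"slide":[0.087,0.0,-0.062],"delta_rot":[0.0,0.0,0.0],"fingers":-1}]
end [ 0.4667 -0.2171  0.0597]
```

Emit:
play_rows([
  {"slide": [0,0,0],"delta_rot": [0,0,0],"fingers": -1},
  {"slide": [0.03,0,-0.021],"delta_rot": [0,0,0],"fingers": -1},
  {"slide": [0.05,0,-0.035],"delta_rot": [0,0,0],"fingers": -1},
])

```text
time_s: 14.1
tcp_pos: [0.6117, -0.2121, 0.0597]
eef_rot: [-180.0, 35.0, -177.9]
contact_force: [2.9, -2.4, -1.4]
gripper_width: 0.0119
gripper_force: 20.0
```

Emit:
play_rows([
  {"slide": [0.087,0,-0.061],"delta_rot": [0,0,0],"fingers": -1},
  {"slide": [0.087,0,-0.061],"delta_rot": [0,0,0],"fingers": -1},
  {"slide": [0.087,0,-0.061],"delta_rot": [0,0,0],"fingers": -1},
  {"slide": [0.087,0,-0.061],"delta_rot": [0,0,0],"fingers": -1},
  {"slide": [0.087,0,-0.061],"delta_rot": [0,0,0],"fingers": -1},
  {"slide": [0.087,0,-0.061],"delta_rot": [0,0,0],"fingers": -1},
  {"slide": [0.087,0,-0.061],"delta_rot": [0,0,0],"fingers": -1},
  {"slide": [0.087,0,-0.061],"delta_rot": [0,0,0],"fingers": -1},
])

```text
time_s: 15.1
tcp_pos: [0.4832, -0.2144, 0.0596]
eef_rot: [179.8, 34.9, -177.9]
contact_force: [1.6, 7.4, -0.4]
gripper_width: 0.0124
gripper_force: 20.0
```

Emit:
play_rows([
  {"slide": [0.045,0.005,-0.031],"delta_rot": [0,0,0],"fingers": -1},
  {"slide": [0.045,0.005,-0.031],"delta_rot": [0,0,0],"fingers": -1},
  {"slide": [0.045,0.005,-0.031],"delta_rot": [0,0,0],"fingers": -1},
  {"slide": [0.01,0,-0.007],"delta_rot": [0,0,0],"fingers": -1},
])

```text
time_s: 15.6
tcp_pos: [0.4573, -0.2148, 0.0596]
eef_rot: [179.9, 34.9, -177.9]
contact_force: [1.9, 6.3, -2.2]
gripper_width: 0.0118
gripper_force: 20.0
```

Run:
```python
from kin import *
np.set_printoptions(precision=4,suppress=True)
s=r.get_state();print(s['tcp_pos'],s['joints'],s['gripper_force'],s['contact_force'])
p,R=cur();z=R.apply([0,0,1])
# tool yaw for mould: same as chest ~1.5deg, vertical
go([(p-.11*z,R,4),([.47,-.21,.30],Rtool(5,1.5),9)],1)
```

```text
[ 0.4573 -0.2148  0.0596] [-18.8949   6.8717 -38.3672 -46.0927 -16.6048 -27.6628] 19.999938011169434 [ 1.9447  6.2786 -2.1819]
chk q [-14. -10. -45. -24. -23. -54.] margin 13.1 res 0.0 maxstep 2.6
[{"slide":[0.0,0.0,-0.18],"delta_rot":[0.0,0.0,0.0],"fingers":1},{"slide":[0.0,0.0,-0.18],"delta_rot":[0.0,0.0,0.0],"fingers":1},{"slide":[0.0,0.0,-0.19],"delta_rot":[0.0,0.0,0.0],"fingers":1},{"slide":[-0.0,0.0,-0.18],"delta_rot":[0.0,0.0,0.0],"fingers":1}]
end [ 0.3946 -0.2172  0.1494]
chk q [ -2.  -0. -16.  -0. -70. -86.] margin 12.7 res 0.0 maxstep 10.4
[{"slide":[-0.11,0.0,-0.06],"delta_rot":[0.01,0.73,0.01],"fingers":1},{"slide":[-0.11,0.0,-0.07],"delta_rot":[0.01,0.72,0.01],"fingers":1},{"slide":[-0.1,0.0,-0.07],"delta_rot":[0.0,0.73,0.01],"fingers":1},{"slide":[-0.1,0.01,-0.08],"delta_rot":[0.01,0.72,0.02],"fingers":1},{"slide":[-0.09,0.0,-0.08],"delta_rot":[0.0,0.73,0.01],"fingers":1},{"slide":[-0.09,0.01,-0.09],"delta_rot":[0.01,0.72,0.02],"fingers":1},{"slide":[-0.08,0.0,-0.09],"delta_rot":[0.0,0.73,0.01],"fingers":1},{"slide":[-0.08,0.01,-0.1],"delta_rot":[0.01,0.72,0.02],"fingers":1}]
[{"slide":[-0.07,0.0,-0.1],"delta_rot":[0.0,0.73,0.01],"fingers":1}]
end [ 0.47   -0.2104  0.3002]
```

Emit:
play_rows([
  {"slide": [0,0,0],"delta_rot": [0,0,0],"fingers": 1},
  {"slide": [0,0,0],"delta_rot": [0,0,0],"fingers": 1},
  {"slide": [0,0,0],"delta_rot": [0,0,0],"fingers": 1},
  {"slide": [0,0,-0.05],"delta_rot": [0,0,0],"fingers": 1},
  {"slide": [0,0,-0.18],"delta_rot": [0,0,0],"fingers": 1},
  {"slide": [0,0,-0.18],"delta_rot": [0,0,0],"fingers": 1},
  {"slide": [0,0,-0.19],"delta_rot": [0,0,0],"fingers": 1},
  {"slide": [0,0,-0.18],"delta_rot": [0,0,0],"fingers": 1},
])

```text
time_s: 16.6
tcp_pos: [0.3902, -0.2179, 0.1567]
eef_rot: [-179.9, 35.0, -177.8]
contact_force: [-0.6, -0.1, 0.2]
gripper_width: 0.0848
gripper_force: 0.0
```

Run:
```python
from kin import *
go([([.53,-.21,.30],Rtool(0,1.5),10)],.5)
```

```text
chk q [ -2.   8.  -6.   0. -75. -87.] margin 12.9 res 0.0 maxstep 11.0
[{"slide":[-0.13,0.0,-0.02],"delta_rot":[0.0,0.76,0.01],"fingers":0.5},{"slide":[-0.13,0.0,-0.03],"delta_rot":[0.0,0.76,0.01],"fingers":0.5},{"slide":[-0.13,0.0,-0.04],"delta_rot":[0.0,0.76,0.01],"fingers":0.5},{"slide":[-0.12,0.0,-0.05],"delta_rot":[0.0,0.76,0.02],"fingers":0.5},{"slide":[-0.12,0.0,-0.06],"delta_rot":[0.0,0.76,0.01],"fingers":0.5},{"slide":[-0.12,0.0,-0.06],"delta_rot":[0.01,0.77,0.02],"fingers":0.5},{"slide":[-0.11,0.01,-0.07],"delta_rot":[0.0,0.76,0.01],"fingers":0.5},{"slide":[-0.11,0.0,-0.08],"delta_rot":[0.01,0.77,0.02],"fingers":0.5}]
[{"slide":[-0.11,0.01,-0.08],"delta_rot":[0.0,0.76,0.01],"fingers":0.5},{"slide":[-0.09,0.0,-0.1],"delta_rot":[0.01,0.77,0.02],"fingers":0.5}]
end [ 0.5293 -0.2103  0.3007]
```

Emit:
play_rows([
  {"slide": [-0.13,0,-0.02],"delta_rot": [0,0.76,0.01],"fingers": 0.5},
  {"slide": [-0.13,0,-0.03],"delta_rot": [0,0.76,0.01],"fingers": 0.5},
  {"slide": [-0.13,0,-0.04],"delta_rot": [0,0.76,0.01],"fingers": 0.5},
  {"slide": [-0.12,0,-0.05],"delta_rot": [0,0.76,0.02],"fingers": 0.5},
  {"slide": [-0.12,0,-0.06],"delta_rot": [0,0.76,0.01],"fingers": 0.5},
  {"slide": [-0.12,0,-0.06],"delta_rot": [0.01,0.77,0.02],"fingers": 0.5},
  {"slide": [-0.11,0.01,-0.07],"delta_rot": [0,0.76,0.01],"fingers": 0.5},
  {"slide": [-0.11,0,-0.08],"delta_rot": [0.01,0.77,0.02],"fingers": 0.5},
])

```text
time_s: 17.6
tcp_pos: [0.5028, -0.2128, 0.271]
eef_rot: [-180.0, 6.9, -178.4]
contact_force: [1.5, 0.5, -0.1]
gripper_width: 0.0659
gripper_force: 0.0
```

Emit:
play_rows([
  {"slide": [-0.11,0.01,-0.08],"delta_rot": [0,0.76,0.01],"fingers": 0.5},
  {"slide": [-0.09,0,-0.1],"delta_rot": [0.01,0.77,0.02],"fingers": 0.5},
])

```text
time_s: 17.85
tcp_pos: [0.5303, -0.2106, 0.3005]
eef_rot: [-179.9, -0.1, -178.6]
contact_force: [0.5, 0.3, 0.5]
gripper_width: 0.0654
gripper_force: 0.0
```

Run:
```python
from kin import *
np.set_printoptions(precision=4,suppress=True)
c=cap('wrist','w4');s=r.get_state();print(s['tcp_pos'],s['eef_rot'],s['gripper_width'])
im=c['image'];hsv=cv2.cvtColor(im,cv2.COLOR_BGR2HSV)
print(proj(c,[.557,-.21,.054]))
cv2.imwrite('pics/w4c.png',cv2.resize(im[:300,140:500],(720,600)))
```

```text
[ 0.533  -0.211   0.3018] [-179.8433   -0.207  -178.5044] 0.06571311865703289
(np.float64(317.0471397245639), np.float64(184.80597558096588))
```

View pics/w4c.png

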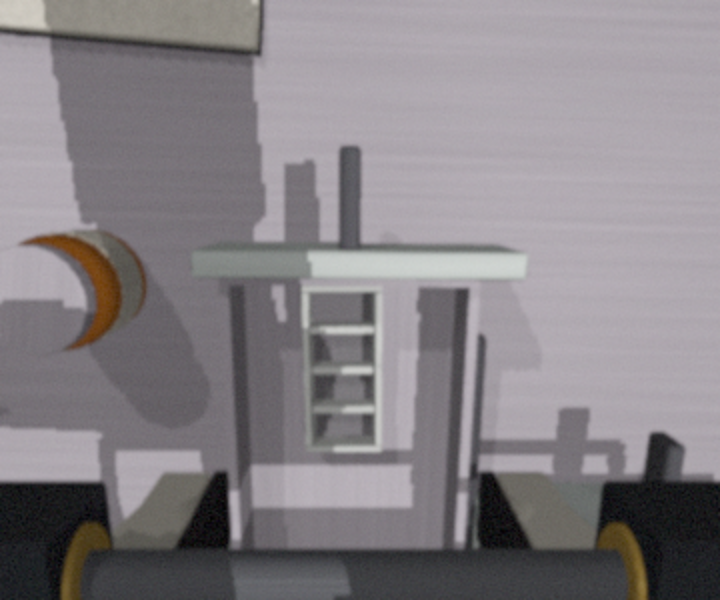

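The mould's top corners are at w4 (291,143), (330,143), (331.5,225.5) and (293.5,226). The jar is at the left, so I need to check the body's clearance to it.

Run:
```python
from kin import *
np.set_printoptions(precision=4,suppress=True)
c=load('w4')
P=np.array([onz(c,140+u/2,v/2,.054)[:2] for u,v in((302,287),(381,287),(383,451),(307,452))])
print(P,P.mean(0))
for i,j in((0,1),(1,2),(3,2),(0,3)):
    e=P[j]-P[i];print(np.linalg.norm(e),np.degrees(np.arctan2(e[1],e[0])))
print('jar top right edge',onz(c,140+94/2,300/2,.1),'body lower',onz(c,140+145/2,143,.05))
print('panel',[onz(c,140+u/2,v/2,.096)[:2] for u,v in((195,278),(527,277))],'tab',[onz(c,140+u/2,75,.089)[:2] for u in(340,360)])
p=[.557-.008,-.211,.029]
```

```text
[[ 0.5053 -0.2435]
 [ 0.504  -0.1948]
 [ 0.6122 -0.1894]
 [ 0.6143 -0.2398]] [ 0.559  -0.2169]
0.048700884136244814 91.50457570495536
0.10830411884478613 2.886608479195435
0.05047209490104228 92.35316411506189
0.10902339736928204 1.949435060811507
jar top right edge [ 0.5095 -0.3543  0.1   ] body lower [ 0.5078 -0.3416  0.05  ]
panel [array([ 0.4965, -0.2992]), array([ 0.4912, -0.1166])] tab [array([ 0.4278, -0.2209]), array([ 0.4276, -0.2102])]
```

Run:
```python
from kin import *
R=Rtool(0,2.2)
go([([.553,-.217,.12],R,5),([.553,-.217,.0295],R,5)],.5,3)
```

```text
chk q [ -3.  18. -18.   0. -54. -85.] margin 40.3 res 0.0 maxstep 1.9
[{"slide":[-0.027,-0.008,0.242],"delta_rot":[-0.007,-0.009,-0.031],"fingers":0.5},{"slide":[-0.027,-0.008,0.242],"delta_rot":[-0.007,-0.009,-0.031],"fingers":0.5},{"slide":[-0.027,-0.009,0.243],"delta_rot":[-0.007,-0.009,-0.031],"fingers":0.5},{"slide":[-0.027,-0.008,0.242],"delta_rot":[-0.006,-0.009,-0.03],"fingers":0.5},{"slide":[-0.027,-0.009,0.243],"delta_rot":[-0.007,-0.009,-0.031],"fingers":0.5}]
end [ 0.5531 -0.217   0.12  ]
chk q [ -3.  24. -23.   0. -43. -85.] margin 35.3 res 0.0 maxstep 0.9
[{"slide":[0.0,-0.0,0.121],"delta_rot":[0.0,-0.0,0.0],"fingers":0.5},{"slide":[0.0,-0.0,0.121],"delta_rot":[0.0,-0.0,0.0],"fingers":0.5},{"slide":[0.0,-0.0,0.12],"delta_rot":[0.0,-0.0,0.0],"fingers":0.5},{"slide":[0.0,-0.0,0.121],"delta_rot":[0.0,-0.0,0.0],"fingers":0.5},{"slide":[0.0,-0.0,0.12],"delta_rot":[0.0,-0.0,0.0],"fingers":0.5}]
end [ 0.5531 -0.217   0.0295]
```

Emit:
play_rows([
  {"slide": [-0.027,-0.008,0.242],"delta_rot": [-0.007,-0.009,-0.031],"fingers": 0.5},
  {"slide": [-0.027,-0.008,0.242],"delta_rot": [-0.007,-0.009,-0.031],"fingers": 0.5},
  {"slide": [-0.027,-0.008,0.242],"delta_rot": [-0.007,-0.009,-0.031],"fingers": 0.5},
  {"slide": [-0.027,-0.008,0.242],"delta_rot": [-0.007,-0.009,-0.031],"fingers": 0.5},
  {"slide": [-0.027,-0.008,0.242],"delta_rot": [-0.007,-0.009,-0.031],"fingers": 0.5},
  {"slide": [0,0,0.12],"delta_rot": [0,0,0],"fingers": 0.5},
  {"slide": [0,0,0.12],"delta_rot": [0,0,0],"fingers": 0.5},
  {"slide": [0,0,0.12],"delta_rot": [0,0,0],"fingers": 0.5},
])

```text
time_s: 18.9
tcp_pos: [0.5508, -0.2155, 0.0639]
eef_rot: [179.9, 0.2, -177.8]
contact_force: [0.4, 0.2, 0.1]
gripper_width: 0.0657
gripper_force: 0.0
```

Emit:
play_rows([
  {"slide": [0,0,0.12],"delta_rot": [0,0,0],"fingers": 0.5},
  {"slide": [0,0,0.115],"delta_rot": [0,0,0],"fingers": 0.5},
  {"slide": [0,0,0],"delta_rot": [0,0,0],"fingers": 0.5},
])

```text
time_s: 19.27
tcp_pos: [0.55, -0.2152, 0.0277]
eef_rot: [179.8, 0.0, -177.8]
contact_force: [0.2, 0.3, 1.4]
gripper_width: 0.0656
gripper_force: 0.0
```

Emit:
play_rows([
  {"slide": [0,0,0],"delta_rot": [0,0,0],"fingers": -1},
  {"slide": [0,0,0],"delta_rot": [0,0,0],"fingers": -1},
  {"slide": [0,0,0],"delta_rot": [0,0,0],"fingers": -1},
  {"slide": [0,0,0],"delta_rot": [0,0,0],"fingers": -1},
  {"slide": [0,0,0],"delta_rot": [0,0,0],"fingers": -1},
], squeeze=25)

```text
time_s: 19.9
tcp_pos: [0.5516, -0.2154, 0.0296]
eef_rot: [179.8, 0.2, -177.8]
contact_force: [-0.9, 0.7, 6.0]
gripper_width: 0.0496
gripper_force: 25.0
```

Run:
```python
from kin import *
R=Rtool(0,2.2)
go([([.551,-.2155,.118],R,4),([.48,-.2155,.17],R,4),([.48,.27,.28],Rtool(0,-1),16)],-1)
```

```text
chk q [ -2.  18. -18.   0. -54. -85.] margin 35.4 res 0.0 maxstep 0.9
[{"slide":[0.0,0.0,-0.15],"delta_rot":[0.01,0.01,0.0],"fingers":-1},{"slide":[0.0,0.0,-0.15],"delta_rot":[0.01,0.01,0.0],"fingers":-1},{"slide":[0.0,0.0,-0.14],"delta_rot":[0.01,0.02,0.0],"fingers":-1},{"slide":[0.0,0.0,-0.15],"delta_rot":[0.0,0.01,0.0],"fingers":-1}]
end [ 0.5513 -0.2156  0.1181]
chk q [ -3.   9. -23.   0. -58. -85.] margin 35.6 res 0.0 maxstep 0.7
[{"slide":[0.12,0.0,-0.09],"delta_rot":[0.0,0.0,0.0],"fingers":-1},{"slide":[0.12,0.01,-0.09],"delta_rot":[0.0,0.0,0.0],"fingers":-1},{"slide":[0.12,0.0,-0.08],"delta_rot":[0.0,0.0,0.0],"fingers":-1},{"slide":[0.11,0.01,-0.09],"delta_rot":[0.0,0.0,0.0],"fingers":-1}]
end [ 0.4807 -0.2153  0.1706]
chk q [  50.    7.  -10.    0.  -73. -141.] margin 32.9 res 0.0 maxstep 5.3
[{"slide":[-0.01,0.2,-0.05],"delta_rot":[0.0,0.0,0.04],"fingers":-1},{"slide":[-0.01,0.2,-0.05],"delta_rot":[0.0,0.0,0.04],"fingers":-1},{"slide":[-0.01,0.2,-0.04],"delta_rot":[0.0,0.0,0.04],"fingers":-1},{"slide":[-0.0,0.2,-0.05],"delta_rot":[0.0,0.0,0.04],"fingers":-1},{"slide":[-0.0,0.2,-0.04],"delta_rot":[0.0,0.0,0.05],"fingers":-1},{"slide":[-0.0,0.2,-0.05],"delta_rot":[0.0,0.0,0.04],"fingers":-1},{"slide":[-0.0,0.2,-0.04],"delta_rot":[0.0,0.0,0.05],"fingers":-1},{"slide":[-0.0,0.2,-0.05],"delta_rot":[0.0,0.0,0.04],"fingers":-1}]
[{"slide":[-0.0,0.2,-0.04],"delta_rot":[0.0,0.0,0.05],"fingers":-1},{"slide":[-0.0,0.21,-0.05],"delta_rot":[0.0,0.0,0.04],"fingers":-1},{"slide":[-0.0,0.2,-0.04],"delta_rot":[0.0,0.0,0.05],"fingers":-1},{"slide":[-0.0,0.21,-0.05],"delta_rot":[0.0,0.0,0.04],"fingers":-1},{"slide":[-0.0,0.2,-0.04],"delta_rot":[0.0,0.0,0.05],"fingers":-1},{"slide":[-0.0,0.21,-0.05],"delta_rot":[0.0,0.0,0.04],"fingers":-1},{"slide":[-0.0,0.2,-0.04],"delta_rot":[0.0,0.0,0.05],"fingers":-1},{"slide":[-0.01,0.21,-0.05],"delta_rot":[0.0,0.0,0.04],"fingers":-1}]
end [0.4806 0.2707 0.2803]
```

Emit:
play_rows([
  {"slide": [0,0,-0.15],"delta_rot": [0.01,0.01,0],"fingers": -1},
  {"slide": [0,0,-0.15],"delta_rot": [0.01,0.01,0],"fingers": -1},
  {"slide": [0,0,-0.14],"delta_rot": [0.01,0.01,0],"fingers": -1},
  {"slide": [0,0,-0.15],"delta_rot": [0,0.01,0],"fingers": -1},
  {"slide": [0.12,0,-0.09],"delta_rot": [0,0,0],"fingers": -1},
  {"slide": [0.12,0.01,-0.09],"delta_rot": [0,0,0],"fingers": -1},
  {"slide": [0.12,0,-0.08],"delta_rot": [0,0,0],"fingers": -1},
  {"slide": [0.11,0.01,-0.09],"delta_rot": [0,0,0],"fingers": -1},
])

```text
time_s: 20.9
tcp_pos: [0.4787, -0.2148, 0.1693]
eef_rot: [179.9, -0.1, -177.8]
contact_force: [-0.0, -0.7, -3.7]
gripper_width: 0.0496
gripper_force: 25.0
```

Emit:
play_rows([
  {"slide": [-0.01,0.2,-0.05],"delta_rot": [0,0,0.04],"fingers": -1},
  {"slide": [-0.01,0.2,-0.05],"delta_rot": [0,0,0.04],"fingers": -1},
  {"slide": [-0.01,0.2,-0.04],"delta_rot": [0,0,0.04],"fingers": -1},
  {"slide": [0,0.2,-0.05],"delta_rot": [0,0,0.04],"fingers": -1},
  {"slide": [0,0.2,-0.04],"delta_rot": [0,0,0.05],"fingers": -1},
  {"slide": [0,0.2,-0.05],"delta_rot": [0,0,0.04],"fingers": -1},
  {"slide": [0,0.2,-0.04],"delta_rot": [0,0,0.05],"fingers": -1},
  {"slide": [0,0.2,-0.05],"delta_rot": [0,0,0.04],"fingers": -1},
])

```text
time_s: 21.9
tcp_pos: [0.4773, 0.0258, 0.2249]
eef_rot: [180.0, -0.1, -179.4]
contact_force: [0.0, 0.1, -3.5]
gripper_width: 0.05
gripper_force: 25.0
```

Emit:
play_rows([
  {"slide": [0,0.2,-0.04],"delta_rot": [0,0,0.05],"fingers": -1},
  {"slide": [0,0.21,-0.05],"delta_rot": [0,0,0.04],"fingers": -1},
  {"slide": [0,0.2,-0.04],"delta_rot": [0,0,0.05],"fingers": -1},
  {"slide": [0,0.21,-0.05],"delta_rot": [0,0,0.04],"fingers": -1},
  {"slide": [0,0.2,-0.04],"delta_rot": [0,0,0.05],"fingers": -1},
  {"slide": [0,0.21,-0.05],"delta_rot": [0,0,0.04],"fingers": -1},
  {"slide": [0,0.2,-0.04],"delta_rot": [0,0,0.05],"fingers": -1},
  {"slide": [-0.01,0.21,-0.05],"delta_rot": [0,0,0.04],"fingers": -1},
])

```text
time_s: 22.9
tcp_pos: [0.4794, 0.2714, 0.2789]
eef_rot: [-180.0, -0.1, 179.0]
contact_force: [-0.2, -0.1, -3.0]
gripper_width: 0.05
gripper_force: 25.0
```

Run:
```python
from kin import *
c=cap('wrist','w5');s=r.get_state();print(s['tcp_pos'],s['eef_rot'],s['gripper_width'],s['gripper_force'])
print(proj(c,[.441,.294,.008]))
cv2.imwrite('pics/w5.png',cv2.resize(c['image'][:320,80:500],(788,600)))
```

```text
[0.48048582 0.27484201 0.27969629] [ 1.79906369e+02 -1.46641554e-02  1.79032521e+02] 0.05003684607901095 24.983983039855957
(np.float64(333.94595619195627), np.float64(130.9871783331313))
```

View pics/w5.png

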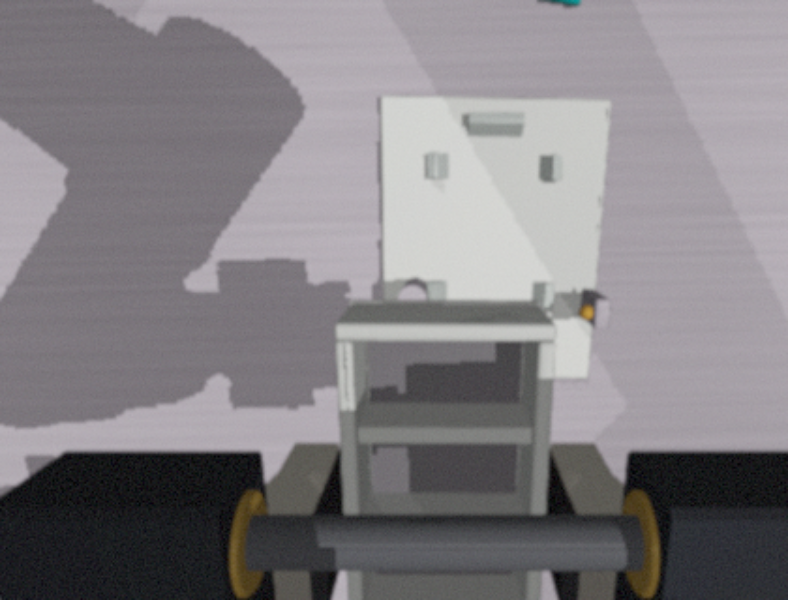

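The white jig plate's corners are at crop (380,97), (609,101) and (587,377). The stops are visible, as is the catch post (590,307). The mould is held level, with its near top edge at (338,325)–(554,323).

Run:
```python
from kin import *
np.set_printoptions(precision=4,suppress=True)
c=load('w5');k=788/420
g=lambda u,v,z=.008:onz(c,80+u/k,v/k,z)[:2]
for n,u,v,z in(('cA',380,97,.008),('cB',609,101,.008),('cC',587,377,.008),('endstop inL',468,135,.008),('endstop inR',523,135,.008),('sL',448,178,.008),('sR',541,181,.008),('sL2',446,300,.008),('sR2',534,305,.008),('sL top -x',426,152,.02),('sR top',561,155,.02),('mA',338,325,.305),('mB',554,323,.305),('mbA',350,303,.275),('mbB',546,300,.275)):print(n,g(u,v,z))
print(cur()[0], r.get_state()['eef_rot'])
```

```text
cA [0.3455 0.232 ]
cB [0.3504 0.3798]
cC [0.5371 0.3748]
endstop inL [0.3694 0.2886]
endstop inR [0.37   0.3247]
sL [0.3961 0.2751]
sR [0.3991 0.3373]
sL2 [0.4784 0.2724]
sR2 [0.483  0.3347]
sL top -x [0.3801 0.2611]
sR top [0.3834 0.3479]
mA [0.4306 0.2489]
mB [0.431  0.2964]
mbA [0.4312 0.2471]
mbB [0.4313 0.2994]
[0.4805 0.2748 0.2797] [179.9064  -0.0147 179.0325]
```

Run:
```python
from kin import *
R=Rtool(0,-1.7)
go([([.424,.305,.10],R,6),([.424,.305,.034],R,4)],-1,3)
```

```text
chk q [  57.   13.  -28.    0.  -49. -149.] margin 24.6 res 0.0 maxstep 2.1
[{"slide":[0.063,0.032,0.2],"delta_rot":[0.003,-0.001,0.027],"fingers":-1},{"slide":[0.063,0.032,0.2],"delta_rot":[0.003,-0.0,0.027],"fingers":-1},{"slide":[0.064,0.032,0.2],"delta_rot":[0.004,-0.001,0.026],"fingers":-1},{"slide":[0.064,0.032,0.199],"delta_rot":[0.003,-0.0,0.027],"fingers":-1},{"slide":[0.063,0.032,0.2],"delta_rot":[0.004,-0.001,0.026],"fingers":-1},{"slide":[0.064,0.031,0.199],"delta_rot":[0.003,-0.0,0.027],"fingers":-1}]
end [0.424  0.3049 0.1   ]
chk q [  57.   18.  -32.    0.  -40. -149.] margin 24.6 res 0.0 maxstep 0.8
[{"slide":[-0.0,0.0,0.11],"delta_rot":[0.0,-0.0,-0.0],"fingers":-1},{"slide":[-0.0,0.0,0.11],"delta_rot":[0.0,-0.0,-0.0],"fingers":-1},{"slide":[-0.0,0.0,0.11],"delta_rot":[0.0,-0.0,-0.0],"fingers":-1},{"slide":[-0.0,0.0,0.11],"delta_rot":[0.0,-0.0,-0.0],"fingers":-1}]
end [0.424  0.3049 0.034 ]
```

Emit:
play_rows([
  {"slide": [0.063,0.032,0.2],"delta_rot": [0.003,0,0.027],"fingers": -1},
  {"slide": [0.063,0.032,0.2],"delta_rot": [0.003,0,0.027],"fingers": -1},
  {"slide": [0.064,0.032,0.2],"delta_rot": [0.003,0,0.027],"fingers": -1},
  {"slide": [0.064,0.032,0.2],"delta_rot": [0.003,0,0.027],"fingers": -1},
  {"slide": [0.063,0.032,0.2],"delta_rot": [0.003,0,0.027],"fingers": -1},
  {"slide": [0.064,0.032,0.2],"delta_rot": [0.003,0,0.027],"fingers": -1},
  {"slide": [0,0,0],"delta_rot": [0,0,0],"fingers": -1},
])

```text
time_s: 23.82
tcp_pos: [0.4219, 0.2991, 0.0974]
eef_rot: [-179.7, -0.2, 178.3]
contact_force: [0.4, -0.6, -3.1]
gripper_width: 0.0501
gripper_force: 25.0
```

Run:
```python
from kin import *
np.set_printoptions(precision=4,suppress=True)
c=cap('wrist','w6');s=r.get_state();print(s['tcp_pos'],s['eef_rot'])
R=Rtool(0,-1.7)
go([([.424,.305,.034],R,4)],-1,3)
# sanity: jig -x end corners & stop predicted vs seen in fresh view
J=lambda x,y,z=.008:np.array([.431,.305,0])+Ro.from_euler('z',-1.7,degrees=True).apply([x,y,z])
for n,P in(('cA',J(-.083,-.075)),('cB',J(-.083,.075)),('endL',J(-.061,-.018)),('endR',J(-.061,.018))):print(n,np.round(proj(c,P),1))
h=cv2.cvtColor(c['image'],cv2.COLOR_BGR2GRAY);e=cv2.goodFeaturesToTrack(h[:180],25,.05,8);print(e.reshape(-1,2)[np.argsort(e[:,0,1])].tolist())
```

```text
[0.4232 0.3002 0.0991] [-179.8173   -0.1015  178.291 ]
chk q [  57.   18.  -32.    0.  -40. -149.] margin 24.6 res 0.0 maxstep 0.8
[{"slide":[-0.001,0.008,0.108],"delta_rot":[-0.01,-0.006,-0.0],"fingers":-1},{"slide":[-0.001,0.009,0.109],"delta_rot":[-0.01,-0.005,-0.001],"fingers":-1},{"slide":[-0.002,0.008,0.108],"delta_rot":[-0.01,-0.006,-0.0],"fingers":-1},{"slide":[-0.001,0.008,0.109],"delta_rot":[-0.01,-0.005,-0.001],"fingers":-1}]
end [0.424 0.305 0.034]
cA [223.4 104.8]
cB [429.1 104.8]
endL [301.7 135.3]
endR [349.8 135.4]
[[265.0, 2.0], [305.0, 9.0], [345.0, 16.0], [371.0, 18.0], [396.0, 20.0], [383.0, 21.0], [241.0, 27.0], [50.0, 65.0], [204.0, 105.0], [198.0, 115.0], [300.0, 119.0], [196.0, 134.0], [225.0, 139.0], [223.0, 148.0], [178.0, 150.0], [298.0, 150.0], [377.0, 152.0], [363.0, 159.0], [300.0, 159.0], [170.0, 168.0], [185.0, 170.0], [374.0, 171.0], [260.0, 174.0], [218.0, 175.0], [194.0, 178.0]]
```

Run:
```python
from kin import *
np.set_printoptions(precision=4,suppress=True,linewidth=200)
for n in('w5','w6'):
    c=load(n) if n=='w6' else pickle.load(open('pics/w5.pkl','rb'))
    print(n,-c['R'].T@c['t'])
c=load('w6');I=c['image'].astype(int)
# green-minus-red: plate is greenish white, table purplish
d=I[:,:,1]-I[:,:,2]
d=cv2.GaussianBlur(d.astype(np.float32),(5,5),0)
for v in range(98,170,8):
    us=np.where(d[v]>-1)[0]; us=us[(us>150)&(us<520)]
    print(v,us.min() if len(us) else 0,us.max() if len(us) else 0,len(us), onz(c,us.min(),v,.008)[:2] if len(us) else '',onz(c,us.max(),v,.008)[:2] if len(us) else '')
print(d[100:170:6,200:460:12].round(0))
for u in(250,290,360,400):
    vs=np.where(d[:200,u]>-1)[0];print(u,vs[:3],onz(c,u,vs.min(),.008)[:2])
```

```text
w5 [0.402  0.2729 0.4367]
w6 [0.3449 0.3024 0.2553]
98 0 0 0  
106 224 426 203 [0.3467 0.2329] [0.351  0.3803]
114 225 425 201 [0.3524 0.233 ] [0.3567 0.3799]
122 226 424 199 [0.3581 0.2331] [0.3624 0.3795]
130 226 424 199 [0.3639 0.2325] [0.3682 0.3799]
138 227 423 197 [0.3699 0.2326] [0.3741 0.3795]
146 227 422 196 [0.3758 0.2319] [0.3801 0.3792]
154 228 421 194 [0.3819 0.232 ] [0.3861 0.3788]
162 229 420 192 [0.3881 0.2321] [0.3922 0.3784]
[[-5. -6. -6. -6. -6. -6. -6. -5. -6. -6. -6. -6. -7. -6. -6. -6. -7. -6. -6. -5. -7. -6.]
 [-5. -7. -1.  1.  1.  1.  1.  0.  0.  1.  1.  1.  1.  1.  1.  1.  1.  1.  1. -4. -6. -6.]
 [-6. -6. -1.  1.  1.  1.  1.  0.  0.  0.  1.  0.  1.  1.  1.  1.  1.  1.  1. -4. -7. -7.]
 [-7. -7. -3.  1.  1.  1.  1.  0.  1.  4.  4.  4.  3.  1.  1.  1.  1.  1.  0. -6. -6. -7.]
 [-6. -6. -4.  1.  1.  1.  0.  0. -0.  4.  5.  5.  4.  1.  1.  1.  1.  1.  1. -6. -6. -7.]
 [-7. -7. -5.  1.  1.  1.  0.  1.  0.  5.  3.  4.  4.  1.  1.  1.  1.  1.  1. -6. -6. -6.]
 [-6. -7. -5.  1.  1.  1.  0.  0.  0.  1.  2.  1.  1.  1.  1.  1.  1.  1.  0. -7. -6. -6.]
 [-7. -7. -6.  1.  0.  0.  1.  0.  0.  1.  1.  0.  1.  1.  1.  1.  1.  1.  0. -7. -5. -6.]
 [-6. -6. -5.  1.  0.  0.  1.  0.  0.  0.  1.  1.  1.  1.  1.  1.  0.  0.  1. -6. -7. -6.]
 [-7. -6. -6.  1.  1.  1.  4.  2.  1.  1.  0.  1.  1.  1.  3.  5.  1.  0.  1. -7. -6. -6.]
 [-6. -7. -6.  0.  1.  0.  1.  0. -0.  1.  1.  1.  1.  1.  4.  5.  1.  2.  1. -6. -6. -7.]
 [-7. -7. -6.  1.  1.  0.  1.  1.  0.  1.  1.  1.  1.  1.  1.  5.  0.  1.  1. -7. -6. -6.]]
250 [103 104 105] [0.3451 0.2521]
290 [0 1 2] [0.2797 0.2848]
360 [0 1 2] [0.2812 0.3317]
400 [0 1 2] [0.282  0.3584]
```

Emit:
play_rows([
  {"slide": [-0.001,0.008,0.108],"delta_rot": [-0.01,-0.005,0],"fingers": -1},
  {"slide": [-0.001,0.008,0.108],"delta_rot": [-0.01,-0.005,0],"fingers": -1},
  {"slide": [-0.001,0.008,0.108],"delta_rot": [-0.01,-0.005,0],"fingers": -1},
  {"slide": [-0.001,0.008,0.1],"delta_rot": [-0.01,-0.005,0],"fingers": -1},
  {"slide": [0,0,0],"delta_rot": [0,0,0],"fingers": -1},
  {"slide": [0,0,0],"delta_rot": [0,0,0],"fingers": -1},
])

```text
time_s: 24.62
tcp_pos: [0.425, 0.306, 0.0368]
eef_rot: [179.8, 0.1, 178.3]
contact_force: [-0.3, -0.8, -1.7]
gripper_width: 0.0498
gripper_force: 25.0
```

Run:
```python
from kin import *
for i in range(3):
    s=r.get_state();print(s['tcp_pos'],s['eef_rot'],s['contact_force'],s['moment'])
go([([.424,.305,.018],Rtool(0,-1.7),3)],-1,3)
```

```text
[0.42500638 0.30603538 0.03677795] [1.79826722e+02 1.14321811e-01 1.78257822e+02] [-0.33853595 -0.81559543 -1.67830301] [-0.09267668 -0.09685536  0.03445765]
[0.42500638 0.30603538 0.03677795] [1.79826722e+02 1.14321811e-01 1.78257822e+02] [-0.33853595 -0.81559543 -1.67830301] [-0.09267668 -0.09685536  0.03445765]
[0.42500638 0.30603538 0.03677795] [1.79826722e+02 1.14321811e-01 1.78257822e+02] [-0.33853595 -0.81559543 -1.67830301] [-0.09267668 -0.09685536  0.03445765]
chk q [  57.   20.  -33.    0.  -37. -149.] margin 24.6 res 0.0 maxstep 0.2
[{"slide":[0.002,-0.002,0.042],"delta_rot":[0.013,0.008,-0.003],"fingers":-1},{"slide":[0.002,-0.003,0.042],"delta_rot":[0.012,0.008,-0.003],"fingers":-1},{"slide":[0.003,-0.002,0.041],"delta_rot":[0.013,0.009,-0.003],"fingers":-1}]
end [0.424  0.3051 0.018 ]
```

Emit:
play_rows([
  {"slide": [0.002,-0.002,0.04],"delta_rot": [0.01,0,0],"fingers": -1},
  {"slide": [0.002,-0.002,0.04],"delta_rot": [0.01,0,0],"fingers": -1},
  {"slide": [0.002,-0.002,0.04],"delta_rot": [0,0,0],"fingers": -1},
  {"slide": [0,0,0],"delta_rot": [0,0,0],"fingers": -1},
])

```text
time_s: 25.12
tcp_pos: [0.4233, 0.3044, 0.0174]
eef_rot: [-180.0, 0.0, 178.2]
contact_force: [0.3, -0.1, -3.1]
gripper_width: 0.05
gripper_force: 25.0
```

Emit:
play_rows([
  {"slide": [0,0,0.015],"delta_rot": [0,0,0],"fingers": -1},
  {"slide": [0,0,0],"delta_rot": [0,0,0],"fingers": -1},
])

```text
time_s: 25.38
tcp_pos: [0.4237, 0.3049, 0.0158]
eef_rot: [180.0, 0.1, 178.3]
contact_force: [-0.1, 0.5, -3.4]
gripper_width: 0.0499
gripper_force: 25.0
```

Emit:
play_rows([
  {"slide": [0,0,0.012],"delta_rot": [0,0,0],"fingers": -1},
  {"slide": [0,0,0],"delta_rot": [0,0,0],"fingers": -1},
])

```text
time_s: 25.62
tcp_pos: [0.4236, 0.3048, 0.014]
eef_rot: [180.0, 0.1, 178.2]
contact_force: [0.8, 0.1, -3.6]
gripper_width: 0.0499
gripper_force: 25.0
```

Emit:
play_rows([
  {"slide": [0,0,0.01],"delta_rot": [0,0,0],"fingers": -1},
  {"slide": [0,0,0],"delta_rot": [0,0,0],"fingers": -1},
])

```text
time_s: 25.88
tcp_pos: [0.4237, 0.3049, 0.0136]
eef_rot: [179.9, 0.1, 178.3]
contact_force: [-4.0, -2.1, 10.0]
gripper_width: 0.05
gripper_force: 25.0
```

Emit:
play_rows([
  {"slide": [0,0,0],"delta_rot": [0,0,0],"fingers": 0.4},
  {"slide": [0,0,0],"delta_rot": [0,0,0],"fingers": 0.4},
  {"slide": [0,0,0],"delta_rot": [0,0,0],"fingers": 0.4},
  {"slide": [0,0,0],"delta_rot": [0,0,0],"fingers": 0.4},
])

```text
time_s: 26.38
tcp_pos: [0.4237, 0.3049, 0.0125]
eef_rot: [180.0, 0.1, 178.2]
contact_force: [-0.7, -0.5, -0.7]
gripper_width: 0.0611
gripper_force: 0.0
```

Run:
```python
from kin import *
p,R=cur();print(p,r.get_state()['gripper_width'],r.get_state()['contact_force'])
go([([p[0],p[1],.12],R,5),([.61,.28,.23],Rtool(0,13),8)],.4)
```

```text
[0.42366555 0.30487907 0.01247989] 0.061068967299894854 [-0.66405934 -0.46286466 -0.74198653]
chk q [  57.   12.  -27.    0.  -51. -149.] margin 24.5 res 0.0 maxstep 1.2
[{"slide":[-0.0,0.0,-0.14],"delta_rot":[0.0,0.0,0.0],"fingers":0.4},{"slide":[-0.0,0.0,-0.14],"delta_rot":[0.0,0.0,0.0],"fingers":0.4},{"slide":[-0.0,0.0,-0.15],"delta_rot":[0.0,0.0,0.0],"fingers":0.4},{"slide":[-0.0,0.0,-0.14],"delta_rot":[0.0,0.0,0.0],"fingers":0.4},{"slide":[-0.0,0.0,-0.15],"delta_rot":[0.0,0.0,0.0],"fingers":0.4}]
end [0.4235 0.3048 0.1205]
chk q [  41.   20.    0.    0.  -70. -118.] margin 27.4 res 0.0 maxstep 2.9
[{"slide":[-0.16,-0.02,-0.09],"delta_rot":[0.0,0.0,-0.4],"fingers":0.4},{"slide":[-0.15,-0.02,-0.09],"delta_rot":[0.0,0.0,-0.4],"fingers":0.4},{"slide":[-0.16,-0.03,-0.09],"delta_rot":[0.0,0.0,-0.4],"fingers":0.4},{"slide":[-0.15,-0.03,-0.09],"delta_rot":[0.0,0.0,-0.4],"fingers":0.4},{"slide":[-0.15,-0.03,-0.09],"delta_rot":[0.0,0.0,-0.4],"fingers":0.4},{"slide":[-0.15,-0.04,-0.09],"delta_rot":[0.0,0.01,-0.41],"fingers":0.4},{"slide":[-0.15,-0.05,-0.09],"delta_rot":[0.0,0.0,-0.4],"fingers":0.4},{"slide":[-0.15,-0.05,-0.1],"delta_rot":[0.01,0.01,-0.41],"fingers":0.4}]
end [0.6095 0.2792 0.2302]
```

Emit:
play_rows([
  {"slide": [0,0,-0.05],"delta_rot": [0,0,0],"fingers": 0.4},
  {"slide": [0,0,-0.1],"delta_rot": [0,0,0],"fingers": 0.4},
  {"slide": [0,0,-0.2],"delta_rot": [0,0,0],"fingers": 0.4},
  {"slide": [0,0,-0.2],"delta_rot": [0,0,0],"fingers": 0.4},
  {"slide": [0,0,-0.18],"delta_rot": [0,0,0],"fingers": 0.4},
])

```text
time_s: 27.0
tcp_pos: [0.4237, 0.305, 0.1245]
eef_rot: [179.9, 0.1, 178.3]
contact_force: [0.6, 0.8, -0.8]
gripper_width: 0.0613
gripper_force: 0.0
```

Emit:
play_rows([
  {"slide": [-0.16,-0.02,-0.09],"delta_rot": [0,0,-0.4],"fingers": 0.4},
  {"slide": [-0.15,-0.02,-0.09],"delta_rot": [0,0,-0.4],"fingers": 0.4},
  {"slide": [-0.16,-0.03,-0.09],"delta_rot": [0,0,-0.4],"fingers": 0.4},
  {"slide": [-0.15,-0.03,-0.09],"delta_rot": [0,0,-0.4],"fingers": 0.4},
  {"slide": [-0.15,-0.03,-0.09],"delta_rot": [0,0,-0.4],"fingers": 0.4},
  {"slide": [-0.15,-0.04,-0.09],"delta_rot": [0,0,-0.4],"fingers": 0.4},
  {"slide": [-0.15,-0.05,-0.09],"delta_rot": [0,0,-0.4],"fingers": 0.4},
  {"slide": [-0.15,-0.05,-0.1],"delta_rot": [0,0,-0.4],"fingers": 0.4},
])

```text
time_s: 28.0
tcp_pos: [0.61, 0.2787, 0.2336]
eef_rot: [180.0, 0.1, -167.0]
contact_force: [0.1, 0.5, 1.3]
gripper_width: 0.0614
gripper_force: 0.0
```

Emit:
play_rows([
  {"slide": [0,0,0],"delta_rot": [0,0,0],"fingers": 0.4},
  {"slide": [0,0,0],"delta_rot": [0,0,0],"fingers": 0.4},
])

```text
time_s: 28.25
tcp_pos: [0.6089, 0.2789, 0.232]
eef_rot: [180.0, 0.1, -167.1]
contact_force: [-0.1, -0.3, -0.6]
gripper_width: 0.0615
gripper_force: 0.0
```

Run:
```python
from kin import *
np.set_printoptions(precision=4,suppress=True)
c=cap('wrist','w7');b=cap('side','d7');s=r.get_state();print(s['tcp_pos'],s['eef_rot'])
print('pred knob top',proj(c,[.5518,.2716,.086]),'base',proj(c,[.5518,.2716,.051]),'hinge',proj(c,[.4694,.2518,.046]))
g=c['image'].max(2);m=(g<60).astype(np.uint8);m[240:]=0
n,l,st,ce=cv2.connectedComponentsWithStats(m)
for i in range(1,n):
    if st[i,4]>40:print(st[i],ce[i])
f=lambda c,x,y,W,H,s:cv2.resize(c['image'][y:y+H,x:x+W],None,fx=s,fy=s,interpolation=2)
cv2.imwrite('pics/c8.png',np.vstack([f(c,120,0,400,240,2)]))
```

```text
[0.6086 0.279  0.2318] [ 179.975     0.0546 -167.0806]
pred knob top (np.float64(323.1099895089798), np.float64(122.47536766955852)) base (np.float64(322.47972113701667), np.float64(120.07067577282557)) hinge (np.float64(321.93557003147237), np.float64(28.412586699012934))
[   0   94   33   60 1748] [ 16.2792 124.8764]
[322 114  15  16 183] [329.3005 121.0929]
[560 209  29  21 272] [571.4926 219.3529]
[590 216  30  19 205] [599.0976 224.0585]
[619 223  21  17 215] [628.2605 231.3907]
```

View pics/c8.png

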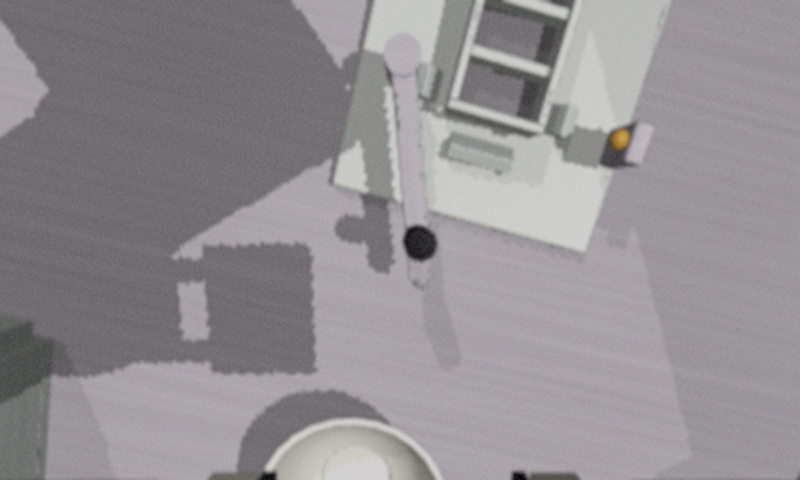

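The mould sits flat between the stops. The hinge is at w7 (321,26.5), the knob at (329.3,121.1) and the catch at (430,70).

Run:
```python
from kin import *
np.set_printoptions(precision=4,suppress=True)
c=load('w7')
K=onz(c,329.4,121.5,.086)[:2];H=onz(c,321,26.5,.052)[:2];print('K',K,'H',H,'catch .05/.08',onz(c,430,69,.05)[:2],onz(c,430,69,.08)[:2])
Hm=np.array([.4694,.2518])
for h in(H,Hm):
    e=K-h;print(np.linalg.norm(e),'q',90-(np.degrees(np.arctan2(e[1],e[0]))+1.7))
print('bowl rim near',onz(c,120+355/2,210,.05))
R=Rtool(0,15)
go([([K[0],K[1],.14],R,5),([K[0],K[1],.060],R,4)],.0,3)
```

```text
K [0.5497 0.277 ] H [0.4691 0.2507] catch .05/.08 [0.4814 0.3624] [0.4859 0.3535]
0.08470602761960296 q 70.26761616288545
0.08413325383449116 q 70.89180961363388
bowl rim near [0.6519 0.2669 0.05  ]
chk q [  45.   19.  -14.    0.  -57. -120.] margin 44.4 res 0.0 maxstep 1.4
[{"slide":[0.077,0.015,0.122],"delta_rot":[0.001,0.002,-0.091],"fingers":0.0},{"slide":[0.077,0.015,0.122],"delta_rot":[0.001,0.003,-0.091],"fingers":0.0},{"slide":[0.077,0.016,0.123],"delta_rot":[0.001,0.002,-0.091],"fingers":0.0},{"slide":[0.077,0.017,0.122],"delta_rot":[0.001,0.003,-0.09],"fingers":0.0},{"slide":[0.077,0.017,0.123],"delta_rot":[0.001,0.002,-0.091],"fingers":0.0}]
end [0.5497 0.277  0.1399]
chk q [  45.   24.  -19.    0.  -48. -120.] margin 39.6 res 0.0 maxstep 0.8
[{"slide":[0.0,-0.0,0.133],"delta_rot":[0.0,0.0,0.0],"fingers":0.0},{"slide":[0.0,-0.0,0.133],"delta_rot":[0.0,0.0,0.0],"fingers":0.0},{"slide":[0.0,-0.0,0.133],"delta_rot":[0.0,0.0,0.0],"fingers":0.0},{"slide":[0.0,-0.0,0.134],"delta_rot":[0.0,0.0,0.0],"fingers":0.0}]
end [0.5497 0.277  0.06  ]
```

Emit:
play_rows([
  {"slide": [0.077,0.015,0.122],"delta_rot": [0,0,-0.13],"fingers": 0},
  {"slide": [0.077,0.015,0.122],"delta_rot": [0,0,-0.13],"fingers": 0},
  {"slide": [0.077,0.016,0.122],"delta_rot": [0,0,-0.13],"fingers": 0},
  {"slide": [0.077,0.019,0.122],"delta_rot": [0,0,-0.13],"fingers": 0},
  {"slide": [0.077,0.019,0.122],"delta_rot": [0,0,-0.13],"fingers": 0},
  {"slide": [0,0,0],"delta_rot": [0,0,0],"fingers": 0},
  {"slide": [0,0,0],"delta_rot": [0,0,0],"fingers": 0},
])

```text
time_s: 29.22
tcp_pos: [0.551, 0.2778, 0.1412]
eef_rot: [180.0, 0.2, -164.1]
contact_force: [-0.0, 0.2, 1.5]
gripper_width: 0.0436
gripper_force: 0.0
```

Run:
```python
from kin import *
print(cur()[0],r.get_state()['eef_rot'],r.get_state()['gripper_width'])
go([([.5497,.277,.060],Rtool(0,18),5)],.0,3)
```

```text
[0.55098019 0.27777539 0.14115038] [ 1.79974439e+02  1.53112240e-01 -1.64071303e+02] 0.043639122020063155
chk q [  45.   24.  -19.    0.  -48. -117.] margin 39.6 res 0.0 maxstep 0.8
[{"slide":[0.002,-0.001,0.108],"delta_rot":[0.001,0.007,-0.09],"fingers":0.0},{"slide":[0.002,-0.0,0.108],"delta_rot":[0.001,0.007,-0.09],"fingers":0.0},{"slide":[0.002,-0.001,0.108],"delta_rot":[0.001,0.007,-0.091],"fingers":0.0},{"slide":[0.002,-0.0,0.108],"delta_rot":[0.001,0.006,-0.09],"fingers":0.0},{"slide":[0.003,-0.001,0.109],"delta_rot":[0.001,0.007,-0.091],"fingers":0.0}]
end [0.5496 0.2769 0.06  ]
```

Emit:
play_rows([
  {"slide": [0.002,0,0.108],"delta_rot": [0,0.007,-0.09],"fingers": 0},
  {"slide": [0.002,0,0.108],"delta_rot": [0,0.007,-0.09],"fingers": 0},
  {"slide": [0.002,0,0.108],"delta_rot": [0,0.007,-0.09],"fingers": 0},
  {"slide": [0.002,0,0.108],"delta_rot": [0,0.007,-0.09],"fingers": 0},
  {"slide": [0.003,0,0.108],"delta_rot": [0,0.007,-0.09],"fingers": 0},
  {"slide": [0,0,0],"delta_rot": [0,0,0],"fingers": 0},
])

```text
time_s: 29.98
tcp_pos: [0.5481, 0.2761, 0.0573]
eef_rot: [-180.0, -0.2, -162.0]
contact_force: [0.2, 1.2, 0.3]
gripper_width: 0.0435
gripper_force: 0.0
```

Emit:
play_rows([
  {"slide": [0,0,0],"delta_rot": [0,0,0],"fingers": -1},
  {"slide": [0,0,0],"delta_rot": [0,0,0],"fingers": -1},
  {"slide": [0,0,0],"delta_rot": [0,0,0],"fingers": -1},
  {"slide": [0,0,0],"delta_rot": [0,0,0],"fingers": -1},
  {"slide": [0,0,0],"delta_rot": [0,0,0],"fingers": -1},
], squeeze=12)

```text
time_s: 30.6
tcp_pos: [0.5492, 0.2771, 0.0597]
eef_rot: [180.0, -0.0, -162.0]
contact_force: [-0.2, -0.2, 3.4]
gripper_width: 0.0155
gripper_force: 12.0
```

Run:
```python
from kin import *
s=r.get_state();print(s['tcp_pos'],s['eef_rot'],s['gripper_width'],s['gripper_force'],s['contact_force'])
p,R=cur();H=np.array([.4692,.2514]);e=p[:2]-H;L=np.linalg.norm(e);a0=np.degrees(np.arctan2(e[1],e[0]));print(L,a0,'q',90-1.7-a0)
yaw0=Ro.from_matrix(R.as_matrix()).as_euler('xyz',degrees=True)[2]+180
L=.0848
st=(p,R);q=np.array(s['joints'])
for a in(31,46,60,74,83):
    t=np.radians(a);P=[H[0]+L*np.cos(t),H[1]+L*np.sin(t),.060]
    Rn=Rtool(0,a)
    q=check(st[0],st[1],P,Rn,q,4);st=plan(P,Rn,4,-1,st,3)
```

```text
[0.54920007 0.27709772 0.0596939 ] [ 1.79963885e+02 -2.42942956e-02 -1.62030235e+02] 0.015519942893506148 12.000409662723541 [-0.23446289 -0.17487135  3.3823255 ]
0.08402608806973587 17.808122746299833 q 70.49187725370017
chk q [  47.   24.  -18.    0.  -48. -106.] margin 39.7 res 0.0 maxstep 2.8
[{"slide":[0.002,0.032,-0.0],"delta_rot":[0.002,-0.001,-0.711],"fingers":-1},{"slide":[0.001,0.032,-0.001],"delta_rot":[0.002,-0.001,-0.711],"fingers":-1},{"slide":[-0.001,0.033,-0.0],"delta_rot":[0.002,-0.001,-0.71],"fingers":-1},{"slide":[-0.004,0.032,-0.001],"delta_rot":[0.002,-0.001,-0.711],"fingers":-1}]
end [0.5419 0.2951 0.06  ]
chk q [ 49.  24. -19.   0. -48. -93.] margin 39.4 res 0.0 maxstep 3.2
[{"slide":[0.005,0.037,0.0],"delta_rot":[0.0,-0.0,-0.818],"fingers":-1},{"slide":[0.002,0.037,0.0],"delta_rot":[0.0,-0.0,-0.818],"fingers":-1},{"slide":[0.0,0.037,0.0],"delta_rot":[0.0,-0.0,-0.818],"fingers":-1},{"slide":[-0.002,0.036,0.0],"delta_rot":[0.001,-0.0,-0.818],"fingers":-1}]
end [0.5282 0.3124 0.06  ]
chk q [ 51.  23. -20.   0. -47. -81.] margin 38.4 res 0.0 maxstep 3.0
[{"slide":
[... 377 characters left out ...]
{"slide":[0.004,0.034,0.0],"delta_rot":[-0.0,-0.0,-0.763],"fingers":-1},{"slide":[0.002,0.034,0.0],"delta_rot":[-0.0,-0.0,-0.764],"fingers":-1},{"slide":[0.0,0.035,0.0],"delta_rot":[-0.0,-0.0,-0.763],"fingers":-1},{"slide":[-0.001,0.034,0.0],"delta_rot":[-0.0,-0.0,-0.764],"fingers":-1}]
end [0.4926 0.3328 0.06  ]
chk q [ 54.  21. -23.  -0. -46. -61.] margin 35.7 res 0.0 maxstep 1.9
[{"slide":[0.002,0.022,0.0],"delta_rot":[-0.0,-0.0,-0.491],"fingers":-1},{"slide":[0.001,0.022,0.0],"delta_rot":[-0.0,-0.0,-0.491],"fingers":-1},{"slide":[-0.0,0.022,0.0],"delta_rot":[-0.0,-0.0,-0.491],"fingers":-1},{"slide":[-0.002,0.023,0.0],"delta_rot":[-0.0,-0.0,-0.49],"fingers":-1}]
end [0.4795 0.3356 0.06  ]
```

Emit:
play_rows([
  {"slide": [0.002,0.032,0],"delta_rot": [0,0,-0.71],"fingers": -1},
  {"slide": [0.001,0.032,0],"delta_rot": [0,0,-0.71],"fingers": -1},
  {"slide": [-0.001,0.032,0],"delta_rot": [0,0,-0.71],"fingers": -1},
  {"slide": [-0.004,0.032,0],"delta_rot": [0,0,-0.71],"fingers": -1},
])

```text
time_s: 31.1
tcp_pos: [0.5414, 0.2945, 0.0596]
eef_rot: [180.0, -0.1, -148.9]
contact_force: [-3.7, -2.1, 5.6]
gripper_width: 0.0159
gripper_force: 12.0
```

Emit:
play_rows([
  {"slide": [0.005,0.037,0],"delta_rot": [0,0,-0.818],"fingers": -1},
  {"slide": [0.002,0.037,0],"delta_rot": [0,0,-0.818],"fingers": -1},
  {"slide": [0,0.037,0],"delta_rot": [0,0,-0.818],"fingers": -1},
  {"slide": [-0.002,0.036,0],"delta_rot": [0,0,-0.818],"fingers": -1},
  {"slide": [0.004,0.034,0],"delta_rot": [0,0,-0.764],"fingers": -1},
  {"slide": [0.002,0.035,0],"delta_rot": [0,0,-0.764],"fingers": -1},
  {"slide": [0,0.034,0],"delta_rot": [0,0,-0.764],"fingers": -1},
  {"slide": [-0.002,0.035,0],"delta_rot": [0,0,-0.764],"fingers": -1},
])

```text
time_s: 32.1
tcp_pos: [0.5112, 0.3241, 0.0596]
eef_rot: [179.9, -0.1, -119.9]
contact_force: [-0.9, -2.5, 4.7]
gripper_width: 0.0156
gripper_force: 12.0
```

Run:
```python
from kin import *
s=r.get_state();print(s['tcp_pos'],s['eef_rot'],s['gripper_width'],s['gripper_force'],s['contact_force'])
p,R=cur();H=np.array([.4692,.2514]);e=p[:2]-H;print(np.linalg.norm(e),np.degrees(np.arctan2(e[1],e[0])))
L=.0848;st=(p,R)
for a in(74,83,90):
    t=np.radians(a);P=[H[0]+L*np.cos(t),H[1]+L*np.sin(t),.060];st=plan(P,Rtool(0,a),4,-1,st,3)
```

```text
[0.51122131 0.32409865 0.05959184] [ 1.79948234e+02 -8.63609708e-02 -1.19901374e+02] 0.01563866356456433 12.001626938581467 [-0.90109013 -2.52120342  4.68851858]
0.08396954154121229 59.971204578694405
[{"slide":[0.003,0.034,-0.001],"delta_rot":[0.003,-0.004,-0.758],"fingers":-1},{"slide":[0.001,0.034,-0.001],"delta_rot":[0.004,-0.004,-0.758],"fingers":-1},{"slide":[-0.002,0.035,-0.0],"delta_rot":[0.003,-0.005,-0.758],"fingers":-1},{"slide":[-0.004,0.034,-0.001],"delta_rot":[0.004,-0.004,-0.759],"fingers":-1}]
end [0.4926 0.333  0.0601]
[{"slide":[0.002,0.022,0.0],"delta_rot":[-0.0,-0.0,-0.491],"fingers":-1},{"slide":[0.001,0.022,0.0],"delta_rot":[-0.0,-0.0,-0.491],"fingers":-1},{"slide":[0.0,0.022,0.0],"delta_rot":[-0.0,-0.0,-0.491],"fingers":-1},{"slide":[-0.001,0.023,0.0],"delta_rot":[-0.0,-0.0,-0.49],"fingers":-1}]
end [0.4795 0.3356 0.0601]
[{"slide":[0.001,0.017,0.0],"delta_rot":[-0.0,-0.0,-0.382],"fingers":-1},{"slide":[0.001,0.017,0.0],"delta_rot":[-0.0,-0.0,-0.382],"fingers":-1},{"slide":[-0.0,0.017,0.0],"delta_rot":[-0.0,-0.0,-0.382],"fingers":-1},{"slide":[-0.001,0.018,0.0],"delta_rot":[-0.0,-0.0,-0.381],"fingers":-1}]
end [0.4692 0.3362 0.0601]
```

Tracking well, so I'll raise the squeeze for the detent.

Emit:
play_rows([
  {"slide": [0.002,0.034,0],"delta_rot": [0,0,-0.758],"fingers": -1},
  {"slide": [0.001,0.034,0],"delta_rot": [0,0,-0.758],"fingers": -1},
  {"slide": [-0.001,0.034,0],"delta_rot": [0,0,-0.758],"fingers": -1},
  {"slide": [-0.002,0.034,0],"delta_rot": [0,0,-0.758],"fingers": -1},
  {"slide": [0.002,0.022,0],"delta_rot": [0,0,-0.49],"fingers": -1},
  {"slide": [0.001,0.022,0],"delta_rot": [0,0,-0.49],"fingers": -1},
], squeeze=20)

```text
time_s: 32.85
tcp_pos: [0.4862, 0.3336, 0.0596]
eef_rot: [179.9, -0.1, -101.5]
contact_force: [-1.2, -4.4, 5.9]
gripper_width: 0.0156
gripper_force: 20.0
```

Emit:
play_rows([
  {"slide": [0,0.022,0],"delta_rot": [0,0,-0.49],"fingers": -1},
  {"slide": [-0.001,0.022,0],"delta_rot": [0,0,-0.49],"fingers": -1},
  {"slide": [0.001,0.017,0],"delta_rot": [0,0,-0.38],"fingers": -1},
])

```text
time_s: 33.22
tcp_pos: [0.4775, 0.3349, 0.0596]
eef_rot: [179.9, -0.1, -95.3]
contact_force: [1.3, -5.8, 5.2]
gripper_width: 0.015
gripper_force: 20.0
```

Emit:
play_rows([
  {"slide": [0.001,0.017,0],"delta_rot": [0,0,-0.38],"fingers": -1},
  {"slide": [0,0,0],"delta_rot": [0,0,0],"fingers": -1},
])

```text
time_s: 33.48
tcp_pos: [0.4742, 0.3352, 0.0595]
eef_rot: [179.9, -0.1, -93.6]
contact_force: [-3.5, -4.2, 6.5]
gripper_width: 0.0156
gripper_force: 20.0
```

Emit:
play_rows([
  {"slide": [0,0.017,0],"delta_rot": [0,0,-0.38],"fingers": -1},
  {"slide": [0,0,0],"delta_rot": [0,0,0],"fingers": -1},
])

```text
time_s: 33.72
tcp_pos: [0.4721, 0.3353, 0.0595]
eef_rot: [179.9, -0.1, -91.9]
contact_force: [-0.5, -4.8, 5.3]
gripper_width: 0.0156
gripper_force: 20.0
```

Emit:
play_rows([
  {"slide": [0,0.013,0],"delta_rot": [0,0,-0.2],"fingers": -1},
  {"slide": [0,0,0],"delta_rot": [0,0,0],"fingers": -1},
])

```text
time_s: 33.98
tcp_pos: [0.4717, 0.3354, 0.0597]
eef_rot: [-180.0, -0.1, -91.0]
contact_force: [7.9, -6.9, 1.5]
gripper_width: 0.0154
gripper_force: 20.0
```

Emit:
play_rows([
  {"slide": [0,0.013,0],"delta_rot": [0,0,0],"fingers": -1},
  {"slide": [0,0,0],"delta_rot": [0,0,0],"fingers": -1},
])

```text
time_s: 34.22
tcp_pos: [0.4714, 0.3354, 0.0597]
eef_rot: [-179.9, -0.0, -91.0]
contact_force: [18.0, -9.5, -2.9]
gripper_width: 0.0154
gripper_force: 20.0
```

The keeper is against its stop at the predicted spot (18 N). I'll ease off, release, lift and check.

Emit:
play_rows([
  {"slide": [0,-0.015,0],"delta_rot": [0,0,0],"fingers": -1},
  {"slide": [0,0,0],"delta_rot": [0,0,0],"fingers": 0},
  {"slide": [0,0,0],"delta_rot": [0,0,0],"fingers": 0},
  {"slide": [0,0,0],"delta_rot": [0,0,0],"fingers": 0},
  {"slide": [0,0,0],"delta_rot": [0,0,0],"fingers": 0},
  {"slide": [0,0,-0.1],"delta_rot": [0,0,0],"fingers": 0},
  {"slide": [0,0,-0.2],"delta_rot": [0,0,0],"fingers": 0},
  {"slide": [0,0,-0.2],"delta_rot": [0,0,0],"fingers": 0},
])

```text
time_s: 35.22
tcp_pos: [0.4708, 0.3363, 0.1361]
eef_rot: [179.9, 0.0, -91.0]
contact_force: [-0.7, 0.4, -0.2]
gripper_width: 0.0436
gripper_force: 0.0
```

Emit:
play_rows([
  {"slide": [0.2,0,-0.2],"delta_rot": [0,0,0],"fingers": 0},
  {"slide": [0.2,0,-0.2],"delta_rot": [0,0,0],"fingers": 0},
  {"slide": [0.2,0,-0.2],"delta_rot": [0,0,0],"fingers": 0},
  {"slide": [0,0,0],"delta_rot": [0,0,0],"fingers": 0},
  {"slide": [0,0,0],"delta_rot": [0,0,0],"fingers": 0},
])

```text
time_s: 35.85
tcp_pos: [0.4692, 0.2463, 0.225]
eef_rot: [180.0, 0.1, -91.0]
contact_force: [0.1, -0.4, 0.3]
gripper_width: 0.0442
gripper_force: 0.0
```

Run:
```python
from kin import *
np.set_printoptions(precision=4,suppress=True)
c=cap('wrist','w9');b=cap('side','d9');a=cap('scene','s9');s=r.get_state();print(s['tcp_pos'],s['eef_rot'],s['contact_force'],s['time_s'])
for n,c in(('w',c),('side',b),('scene',a)):
    u,v=proj(c,[.4717,.3365,.086]);print(n,'pred',u,v)
    ui,vi=int(u),int(v)
    if not(15<ui<625 and 15<vi<385):continue
    g=c['image'].max(2)[vi-15:vi+15,ui-15:ui+15];m=(g<60).astype(np.uint8)
    nn,l,st,ce=cv2.connectedComponentsWithStats(m)
    for i in range(1,nn):
        if st[i,4]>12:print(st[i],ce[i]+[ui-15,vi-15], onz(c,*(ce[i]+[ui-15,vi-15]),.082 if n!='w' else .086)[:2])
```

```text
[0.469  0.2465 0.2236] [179.8686  -0.0587 -90.9661] [ 0.8433  0.0528 -0.7271] 36.0
w pred 315.7611883724111 271.7592564124153
[  0   0  30  30 562] [314.5267 273.5676] [0.473  0.3385]
side pred 254.23351783906566 136.40252148538138
[13 15  6 10 41] [255.     141.2195] [0.4631 0.3173]
scene pred 415.34858262722696 129.3474654715851
[11 14  7 13 52] [414.0192 133.75  ] [0.4798 0.3248]
[19 22  8  8 36] [422.5278 139.7778] [0.5114 0.3294]
```

Run:
```python
from kin import *
a,b=load('s9'),load('d9')
print('knob',tri(a,(414.0,133.75),b,(255,141.2)))
print('pred mid',proj(a,[.4717,.3365,.07]),proj(b,[.4717,.3365,.07]))
print('expect q=0.1:',proj(a,[.480,.336,.07]),proj(b,[.480,.336,.07]))
# drawers: left tab home, right tab out, bystanders unmoved
for n,o,c in(('scene',load('s0'),a),('side',load('d0'),b)):
    for nm,X in(('bowl',None),):pass
for nm,X in(('Ltab',[.6125,-.011,.085]),('Rtab',[.449,-.215,.085])):
    for n,c in(('scene',a),('side',b)):
        u,v=map(int,proj(c,X));print(nm,n,u,v,'dark px',int((c['image'][v-8:v+8,u-8:u+8].max(2)<60).sum()))
f=lambda c,x,y,W,H,s:cv2.resize(c['image'][y:y+H,x:x+W],None,fx=s,fy=s,interpolation=2)
cv2.imwrite('pics/f.png',np.hstack([f(b,215,110,130,100,3),f(a,360,90,130,100,3)]))
```

```text
knob (array([0.47155364, 0.33543452, 0.06541059]), np.float64(0.0016803931251533892))
pred mid (np.float64(414.4199852455148), np.float64(132.87022313291482)) (np.float64(254.62354510487577), np.float64(139.84814509190585))
expect q=0.1: (np.float64(416.18691598344736), np.float64(134.68413669393885)) (np.float64(256.72865459278296), np.float64(139.04163077582123))
Ltab scene 352 224 dark px 79
Ltab side 346 179 dark px 58
Rtab scene 252 220 dark px 49
Rtab side 345 245 dark px 70
```

```bash
python3 -c "
from plant import r
print(r.close_job())"
```

```text
the job is handed in; nothing more can be done
None
```

The job is handed in at about 36 s: left drawer home, right drawer about 0.17 m out, mould seated in the white jig, and keeper shut against its stop (knob measured at its shut position). I didn't re-measure the bowl, jar and notebook at the end, but nothing was felt touching them.

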